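# Load and lock the bottle shaker

## Robot

A 6-joint arm with a two-finger parallel gripper is mounted at the origin on the work surface. World frame = base frame: x ahead of the robot, y to its left, z up, the work surface at z = 0. Lengths are in m, angles in degrees, forces in N, time in s.
With the tool pointing down it reaches from about 0.3 to 0.75 m from the base axis. Payload 8.5 kg.
Tool frame: the origin (TCP) lies at the very end of the fingers, on their centre line; the grasp point (between the pads) lies 19 mm behind it (grip_depth is the distance from the TCP to the grasp point, in m); z points along the fingers, y is the direction in which the jaws open and shut (so a half turn about z gives the same grasp; the last joint's range is limited). The gripper opens to 85 mm and grips with 20 to 120 N. Pads are 22 mm wide; open, the fingers measure 114 mm over their backs; the gripper's body (76 mm by 85 mm) begins 54 mm behind the grasp point. The pads swing forward as they close: fully open they stand 13 mm farther back than shut.
Start: joints at [52.924, 21.807, 74.336, -0, 83.858, -12.336], TCP at [0.23, 0.5, 0.231] pointing down, gripper open.
Joint ranges: [-178.18, 178.18], [-50.72, 133.34], [12.68, 142.11], [-81.47, 261.47], [9.98, 163.14], [-165.26, 165.26]. Speed limits (degrees/s): [136.94, 136.94, 180, 180, 180, 180].

## Interface

Orientations are given as a 3x3 rotation matrix whose columns are the frame's x, y, z axes.
In Python, from rig import observe, get_image, close_job, silhouettes, grip_depth gives the robot as it stands. The module is installed in compiled form; this text tells all that it offers.
- The arm moves only by the shell command python3 -m crank 'ROWS' [FORCE]. ROWS is a JSON object of lists of equal length, an entry for each row: "slide": the shift along the tool's x, y, z in m, a list of three; "roll": the turn about the tool's z in rad; "grip": the finger opening in m, from 0 to 0.0854. A call has exactly 8 rows; each row is the pose to reach, as a shift and turn from the pose commanded when the call began, along the tool's axes at that moment; what a row does not reach only later rows make up. A row lasts 1/10 s, in which the tool goes at most 50 mm and 8.59 degrees, less where a joint would pass 70% of its speed; a pose out of reach is approached as far as the arm can. A call with a gripper value outside its range is refused whole. The fingers move at their own pace and stop on an object; FORCE is the grip in N (left out, the last holds). Time passes only in rows, so rows that repeat a pose let the fingers close, or fill a call up. It gives the time, the measured TCP pose, the force and the opening at its end, in the units of the state.
- observe(): the state, without advancing time (a new reading comes with each control period).
- get_image(name): name is "scene" or "side" or "wrist"; returns a dict with "frame" (384x512x3 uint8, red, green, blue), "fx", "fy", "cx", "cy" (pixels), "xyz" and "rotation" of the camera in the world. Camera axes: x right, y down, z forward; pixel columns grow to the right and rows downward; lengths in m; the calibration is good to about 2 mm. A picture is of the moment at which its call begins. There is no depth.
- close_job(): hands the job in, once; it reports no verdict.
Trained networks look in a picture, given as the dict that the camera call returned (one of the last four; its "shot" number tells which), for a name from the list of things; names that differ only in an ending like _2 or _b are one class to them, and where a whole thing is asked for, a point or a joint stands for the part that bears it (a point fixed in the world has none). Each returns a list of dicts, best first, with "confidence" (0 to 1); they miss things now and then, are a little off and sometimes report something else, mostly with a low value. They report only what shows in the picture. A call takes as long as a camera call. They do not tell look-alikes from the thing itself.
- silhouettes(target, picture): "pixels" (384x512 bool, what is visible of it) and "box" ([centre column, centre row, width, height] in pixels, round what is visible of it).
The state is a dict: "time_s": time; "q": joint angles; "qvel": joint speeds; "joint_efforts": joint torques, N m; "position": TCP position; "tool_rot": TCP orientation; "ft_force": force on the tool from outside, world axes, zero at the start; "wrist_torque": the same for the moment, N m; "grip_width": finger opening in m.
Only numpy, scipy, OpenCV 4.12 (cv2) and the standard library are available. Lean on these libraries where they do the work, as an engineer would, in place of code of your own. Each camera call takes 0.05 s, during which the arm holds its last target.

## Task

Fill up the bottle shaker: take the three squat white sample jars from the bench one at a time and lower each gently, upright, right down into an empty pocket, leaving the jar that is already loaded where it is. Then swing the hold-down rod forward and fully down over the four caps, and after that turn the latch knob a full quarter turn counter-clockwise to lock it. Do not tip the jars, and leave everything else on the bench as it stands.

Things in the scene. Friction and masses are not known exactly. Their poses are not given: they have to be found in the camera images.
- shaker: grey bench bottle shaker, fixed; origin on the table under the middle of the row of pockets; x = from its control panel towards its back, y = along the row of pockets, z up. Housing 250 mm (x) by 410 mm (y), 80 mm high, centred on the origin; on it an aluminium carriage plate, x from -80 to +90 mm, y from -218 to +242 mm, top at 103 mm
- nest (a point): centre of the upper face of the shaker's grey pocket block (90 mm in x, 345 mm in y), 141 mm above the shaker's origin, axes as the shaker's; four pockets in a row at x = 0, y = -130, -50, +50, +130 mm. A thin rest post for the rod stands at each end of the row (x = 0, y = -200 and +200 mm, 199 mm above the table): carry jars above or around them
- pad0: floor of a pocket of the shaker: rubber disc 68 mm diameter, 3 mm thick; origin at the centre of its underside, so a seated jar's origin is 3 mm above it. The pocket's straight round bore is 70 mm wide with a 3 mm chamfer, and its mouth is 38 mm above this origin. This is the pocket that is already filled
- pad1: floor of a pocket of the shaker: rubber disc 68 mm diameter, 3 mm thick; origin at the centre of its underside, so a seated jar's origin is 3 mm above it. The pocket's straight round bore is 70 mm wide with a 3 mm chamfer, and its mouth is 38 mm above this origin. Empty at the start
- pad2: floor of a pocket of the shaker: rubber disc 68 mm diameter, 3 mm thick; origin at the centre of its underside, so a seated jar's origin is 3 mm above it. The pocket's straight round bore is 70 mm wide with a 3 mm chamfer, and its mouth is 38 mm above this origin. Empty at the start
- pad3: floor of a pocket of the shaker: rubber disc 68 mm diameter, 3 mm thick; origin at the centre of its underside, so a seated jar's origin is 3 mm above it. The pocket's straight round bore is 70 mm wide with a 3 mm chamfer, and its mouth is 38 mm above this origin. Empty at the start
- jar_loaded: squat white sample jar, capped, upright: body 60 mm diameter and 60 mm high, then a short neck, then a ribbed grey cap 46 mm diameter from 66 to 92 mm height (total 92 mm); weighs 0.2 to 0.3 kg; origin at the centre of its underside, z up along the jar; yaw has no meaning. It already stands in a pocket of the shaker and stays there
- jar_a: squat white sample jar, capped, upright: body 60 mm diameter and 60 mm high, then a short neck, then a ribbed grey cap 46 mm diameter from 66 to 92 mm height (total 92 mm); weighs 0.2 to 0.3 kg; origin at the centre of its underside, z up along the jar; yaw has no meaning. Stands on the bench, to be loaded
- jar_b: squat white sample jar, capped, upright: body 60 mm diameter and 60 mm high, then a short neck, then a ribbed grey cap 46 mm diameter from 66 to 92 mm height (total 92 mm); weighs 0.2 to 0.3 kg; origin at the centre of its underside, z up along the jar; yaw has no meaning. Stands on the bench, to be loaded
- jar_c: squat white sample jar, capped, upright: body 60 mm diameter and 60 mm high, then a short neck, then a ribbed grey cap 46 mm diameter from 66 to 92 mm height (total 92 mm); weighs 0.2 to 0.3 kg; origin at the centre of its underside, z up along the jar; yaw has no meaning. Stands on the bench, to be loaded
- bail (a joint): hold-down bail, rad: 0 = closed, rod lying just over the caps in all four pockets (against its stop), 1.8 = fully back. Starts open at 1.45 to 1.7, standing clear behind the jars. The hinge is stiff (0.18 N m): it stays where it is left, and moving the rod takes up to about 6 N. Closing brings the rod up, over and forward (towards the shaker's -x) and down
- bail_grip (a point): middle of the bail's round steel rod (16 mm diameter, 425 mm long, along the shaker's y, at y = 0); the bare middle of the rod, 50 mm long between two rubber sleeves, has 54 mm between the caps on either side of it when closed. It moves on a circle of 76 mm radius about bail_pivot; when closed it is at shaker x = 0, z = 207.5 mm. The rod can turn in a grip. The bail's two side arms are at y = -187 and +187 mm
- bail_pivot (a point): centre of the bail's hinge line (along the shaker's y), fixed on the shaker at x = +50 mm, y = 0, z = 150 mm
- latch (a joint): quarter-turn latch lever, rad: 0 = open, its knob arm pointing to the shaker's +x (back); 1.571 = locked (against its stop), knob arm pointing to the shaker's +y (outwards, away from the row) and its nose lying over the end of the closed bail's rod. It turns counter-clockwise seen from above to lock; stiff (0.08 N m), stays where it is left. Starts at 0 to 0.3
- latch_knob (a point): centre of the latch's upright black round knob, 22 mm diameter, 32 mm high, 54 mm from the latch's pivot; its centre is 249 mm above the table. The knob is solid with the lever and can turn in a grip
- latch_pivot (a point): axis of the latch (vertical), on a post at the +y end of the shaker, shaker x = 0, y = +228 mm; its lever's underside is 219 mm and upper side 227 mm above the table
- tall_bottle: amber tall bottle, 62 mm diameter, 159 mm tall with a 38 mm cap; not part of the job
- big_jar: big white jar, 86 mm diameter, 129 mm tall with a 70 mm cap; too wide for the pockets; not part of the job
- beaker: clear empty beaker, 72 mm diameter, 92 mm tall; not part of the job
- jug: clear empty measuring jug with a handle, 96 mm diameter, 125 mm tall; not part of the job
- spatula: spatula lying flat, 220 mm long; not part of the job
- timer: white bench timer lying flat, 45 x 75 x 16 mm; not part of the job
- board_clip: green board clip lying flat, 300 mm long, 25 mm high; not part of the job
Things that resemble listed ones, but are neither listed nor needed, are in the scene too. What is shaped like the jar_c but orange or purple is not meant. What is shaped like the jar_b but green or red is not meant.

How it is judged:
By the outcome, as a careful person would: the job done as asked, in the order asked, and still so for the second after the job is handed in, with the robot touching nothing.
It also fails if it takes over 72 s, if anything falls off the work surface, if the arm or the gripper's body presses on something with over 40 N, if the wrist force passes 120 N, or if a joint passes its speed limit or range.

## Working session

There is one attempt and no reset: what is moved stays moved. The work goes in short steps, Python scripts to look and compute and a shell command to move; the robot and the scene stay as the last step left them, time stands still between calls to the robot, and variables do not carry over. Pictures are saved under pics/ and viewed, and the job is handed in when it is done.

```bash
ls; mkdir -p pics; python3 - <<'E'
from rig import *
import cv2
s=observe();print(s)
print(grip_depth)
for n in ["scene","side","wrist"]:
    p=get_image(n);cv2.imwrite(f"pics/{n}0.png",p["frame"][:,:,::-1])
    print(n,p["fx"],p["fy"],p["cx"],p["cy"],p["xyz"],p["rotation"],p["shot"])
E
```

```text
pics
{'time_s': 0.0, 'q': array([ 5.29240695e+01,  2.18430350e+01,  7.43850643e+01, -1.21449411e-03,
        8.38595765e+01, -1.23360586e+01]), 'qvel': array([ 0.12178996,  0.05256346,  0.09017316,  0.03415423, -0.02779358,
        0.05057694]), 'joint_efforts': array([-1.77246595e-03, -4.48450756e+01, -2.31279284e+01, -2.68094082e-04,
        4.68666782e-03,  3.84685529e-05]), 'position': array([0.22999969, 0.49927093, 0.2306908 ]), 'tool_rot': array([[-9.08217983e-01,  4.18496446e-01, -9.05720218e-04],
       [ 4.18497314e-01,  9.08217197e-01, -1.23358120e-03],
       [ 3.06341328e-04, -1.49940211e-03, -9.99998829e-01]]), 'ft_force': array([-0.45829659,  0.22579624,  0.37812338]), 'wrist_torque': array([-0.02172195, -0.02435482,  0.04156474]), 'grip_width': 0.08549627455139856}
0.0187
scene 467.563897345981 467.563897345981 258.5736505399488 197.63962307236588 [1.35671261 0.2404213  1.28945531] [[-0.24628969  0.78128553 -0.57352796]
 [ 0.96912194  0.19119504 -0.15571486]
 [-0.01200207 -0.59416949 -0.80425031]] 1
side 476.64917823435917 476.64917823435917 257.1178612478634 186.07387289160397 [-0.36316823 -1.16858946  1.13811513] [[ 0.78488722 -0.34549514  0.51437842]
 [-0.61944072 -0.41651374  0.66543932]
 [-0.01566037 -0.84092176 -0.54093007]] 2
wrist 281.00117985984946 281.00117985984946 257.30262367018815 188.64553188449432 [0.16013922 0.5319071  0.37270087] [[ 0.41826996  0.8669116   0.27113562]
 [ 0.90832001 -0.39846504 -0.12720208]
 [-0.00223489  0.29948272 -0.95409911]] 3
```

View pics/scene0.png

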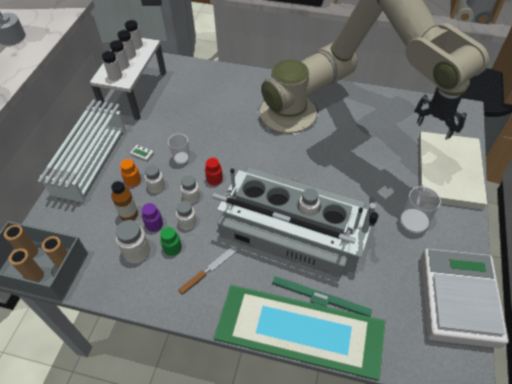

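View pics/side0.png

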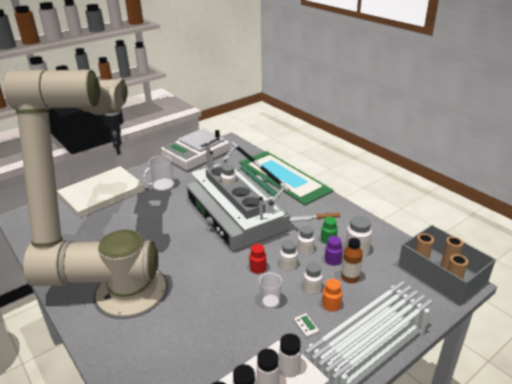

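View pics/wrist0.png

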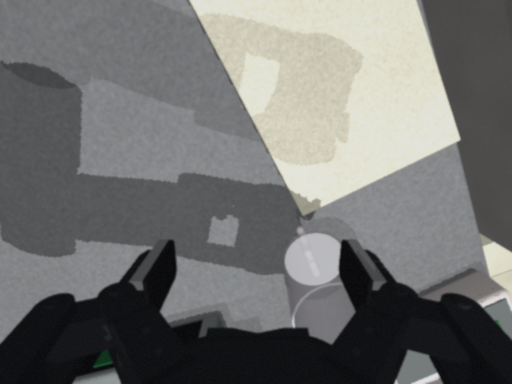

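```bash
cat > h.py <<'E'
import numpy as np, cv2
from rig import *
from scipy.optimize import least_squares
from scipy.spatial import ConvexHull
def proj(p,X):
    X=np.atleast_2d(X); c=(X-np.array(p["xyz"]))@np.array(p["rotation"])
    return np.c_[p["fx"]*c[:,0]/c[:,2]+p["cx"],p["fy"]*c[:,1]/c[:,2]+p["cy"]]
def ray(p,u,v,z):
    d=np.array(p["rotation"])@np.array([(u-p["cx"])/p["fx"],(v-p["cy"])/p["fy"],1.])
    o=np.array(p["xyz"]); return o+d*(z-o[2])/d[2]
def sil(t,p,mn=0.2):
    r=[d for d in silhouettes(t,p) if d["confidence"]>=mn]
    return r
A=np.linspace(0,2*np.pi,60,endpoint=False)
def jarpts(z0=0):
    P=[]
    for r,zs in ((.030,(0,.06)),(.023,(.066,.092))):
        for z in zs: P.append(np.c_[r*np.cos(A),r*np.sin(A),0*A+z+z0])
    return np.vstack(P)
def edges(p,x,y,z0=0):
    q=proj(p,jarpts(z0)+[x,y,0]); 
    return np.array([q[:,0].min(),q[:,0].max(),q[:,1].min(),q[:,1].max()])
def bedges(mask):
    v,u=np.nonzero(mask); return np.array([u.min(),u.max()+1,v.min(),v.max()+1.])-0.5
def zoom(p,c,r,f,name):
    im=p["frame"][max(0,r[0]):r[1],max(0,c[0]):c[1],::-1]
    cv2.imwrite(name,cv2.resize(im,None,fx=f,fy=f,interpolation=cv2.INTER_CUBIC))
E
python3 - <<'E'
from h import *
for n in ["scene","side"]:
    p=get_image(n)
    for t in ["jar_a","shaker","pad1","nest","bail_grip","latch_knob","bail","latch"]:
        for d in sil(t,p): 
            e=bedges(d["pixels"])
            s=""
            if t=="jar_a":
                f=least_squares(lambda q:edges(p,*q)-e,ray(p,d["box"][0],d["box"][1],.04)[:2]); s=(f.x.round(4),f.fun.round(1))
                col=np.median(p["frame"][d["pixels"]],axis=0); s=(s,col)
            print(n,t,round(d["confidence"],2),np.round(d["box"],1),d["pixels"].sum(),s)
E
```

```text
scene jar_a 0.91 [131.8 173.6  19.2  25.7] 418 ((array([ 0.4711, -0.4616]), array([-0.3,  0.3, -0.9,  0.9])), array([124.,  69.,  14.]))
scene jar_a 0.76 [210.6 172.1  13.7  28.4] 439 ((array([ 0.3945, -0.185 ]), array([-0.4,  0.4,  0.1, -0.1])), array([116.,  28.,  25.]))
scene jar_a 0.75 [152.7 177.7  22.6  26.8] 432 ((array([ 0.4738, -0.3697]), array([-0.4,  0.4, -0.5,  0.5])), array([109. , 110. , 107.5]))
scene jar_a 0.74 [189.1 187.8  14.2  31.5] 434 ((array([ 0.4876, -0.2354]), array([-0.5,  0.5, -0.1,  0.1])), array([112. , 114.5, 113. ]))
scene jar_a 0.69 [153.6 216.4  21.3  30.3] 461 ((array([ 0.6247, -0.318 ]), array([-0.6,  0.6, -0.4,  0.3])), array([72., 42., 94.]))
scene jar_a 0.67 [170.7 241.2  20.7  29.4] 520 ((array([ 0.6954, -0.2291]), array([ 0.3, -0.3, -0.5,  0.5])), array([34., 96., 52.]))
scene jar_a 0.65 [187.1 215.1  21.6  29.1] 495 ((array([ 0.591 , -0.2131]), array([ 1. , -1. , -0.3,  0.4])), array([112., 116., 115.]))
scene jar_a 0.33 [297.6 221.6 169.3 109.1] 10015 ((array([0.5337, 0.14  ]), array([ 74.9, -72.4,  41. , -38.1])), array([116., 125., 124.]))

[... 1039 characters left out ...]
)
side jar_a 0.78 [333.4 251.4  18.   25.9] 399 ((array([ 0.6259, -0.3219]), array([-0.8,  0.7, -1.7,  1.5])), array([ 83.,  43., 102.]))
side jar_a 0.56 [287.1 257.6  19.2  31.8] 465 ((array([ 0.4836, -0.24  ]), array([ 0.7, -0.7,  0.2, -0.2])), array([147., 143., 140.]))
side jar_a 0.56 [306.  239.4  12.6  31.9] 422 ((array([ 0.5913, -0.2161]), array([-0.2,  0.2, -0.2,  0.2])), array([148. , 143.5, 139. ]))
side shaker 0.85 [237.9 189.3 103.  122.2] 6022 
side shaker 0.25 [353.1 263.4  20.5  48.5] 776 
side nest 0.66 [237.8 191.4 102.6 120.2] 5876 
side bail_grip 0.92 [258.3 173.2  62.4  63.6] 421 
side bail 0.97 [258.7 173.9  62.   64.4] 444 
side latch 0.49 [236.9 189.4 103.  116.3] 5781
```

```bash
python3 - <<'E'
from h import *
p=get_image("scene");zoom(p,(205,395),(155,280),4,"pics/z1.png");zoom(p,(120,240),(140,265),4,"pics/z3.png")
p=get_image("side");zoom(p,(180,300),(120,255),4,"pics/z2.png")
E
```

```text
(no output)
```

View pics/z1.png

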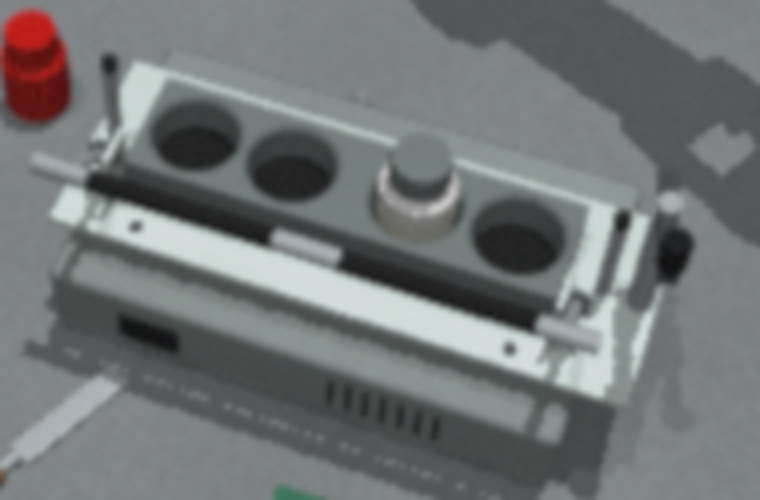

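View pics/z2.png

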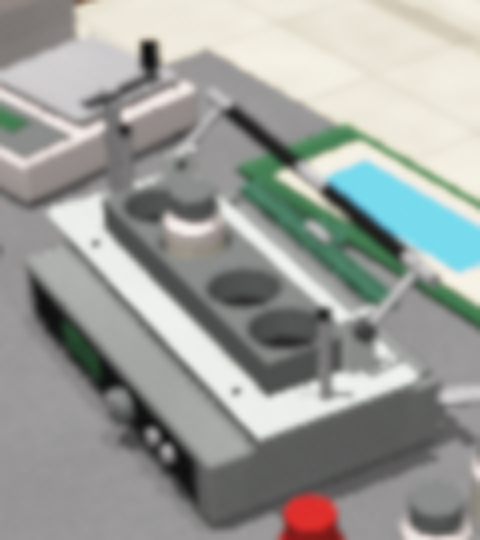

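View pics/z3.png

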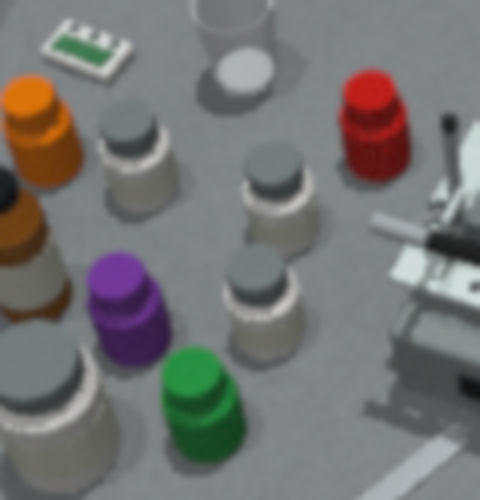

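```bash
cat > fit.py <<'E'
from h import *
sc=get_image("scene");sd=get_image("side")
def S(q,P):
    P=np.atleast_2d(P);c,s=np.cos(q[2]),np.sin(q[2]);return P@np.array([[c,s,0],[-s,c,0],[0,0,1]])+[q[0],q[1],0]
z1=lambda u,v:(u/4+205-.375,v/4+155-.375); z2=lambda u,v:(u/4+180-.375,v/4+120-.375)
obs=[(sc,z1(195.5,135),(0,-.13,.141)),(sc,z1(292,165),(0,-.05,.141)),(sc,z1(518.5,236),(0,.13,.141)),(sc,z1(110,60),(0,-.2,.197)),(sc,z1(622,217),(0,.2,.197)),
(sd,z2(288,328),(0,-.13,.141)),(sd,z2(244,288),(0,-.05,.141)),(sd,z2(322,314),(0,-.2,.197)),(sd,z2(124,128),(0,.2,.197))]
def res(q,o): return np.concatenate([proj(p,S(q,X))[0]-uv for p,uv,X in o])
if __name__=="__main__":
  for o in (obs,obs[:5],obs[5:]):
    f=least_squares(res,[.55,.1,-.2],args=(o,)); print(f.x.round(4),np.degrees(f.x[2]).round(2)); print(f.fun.reshape(-1,2).round(1).tolist())
  f=least_squares(res,[.55,.1,-.2],args=(obs,));q=f.x
  for n,X in dict(p130m=(0,-.13,.103),p50m=(0,-.05,.103),p50=(0,.05,.1),p130=(0,.13,.103),lp=(0,.228,.23)).items(): print(n,S(q,X)[0].round(4))
  r=np.hypot(.04,.0);
E
python3 fit.py
```

```text
[ 0.5221  0.1217 -0.1351] -7.74
[[-0.2, -0.6], [-0.2, -0.6], [-0.1, -0.5], [-0.5, 0.2], [0.1, 0.5], [-0.7, -0.7], [-0.1, -0.8], [0.4, -0.7], [0.2, -0.3]]
[ 0.5227  0.1223 -0.134 ] -7.68
[[-0.0, -0.4], [-0.0, -0.4], [0.1, -0.4], [-0.4, 0.4], [0.3, 0.6]]
[ 0.5196  0.118  -0.135 ] -7.74
[[-0.6, 0.0], [-0.1, -0.1], [0.5, 0.0], [0.2, 0.2]]
p130m [ 0.5046 -0.0071  0.103 ]
p50m [0.5154 0.0721 0.103 ]
p50 [0.5289 0.1712 0.1   ]
p130 [0.5396 0.2505 0.103 ]
lp [0.5528 0.3476 0.23  ]
```

```bash
cat > to.py <<'E'
import sys
from h import *
def to(x,y,z,jaw=None):
    s=observe();R=np.array(s["tool_rot"]);d=R.T@(np.array([x,y,z])-s["position"])
    a=np.degrees(np.arctan2(R[1,1],R[0,1]));r=0 if jaw is None else (((a-jaw)+90)%180-90)
    print("slide",d.round(4),"len",np.linalg.norm(d).round(3),"roll",np.radians(r).round(3),"pos",s["position"].round(4),"jaw",a.round(1),"w",round(s["grip_width"],4),"t",round(s["time_s"],2),"q",s["q"].round(0),"F",s["ft_force"].round(1))
if __name__=="__main__": to(*map(float,sys.argv[1:]))
E
python3 to.py .4855 -.2375 .22 -7.74
```

```text
slide [-0.5403 -0.5625  0.0113] len 0.78 roll 1.274 pos [0.2302 0.4995 0.2313] jaw 65.3 w 0.0857 t 1.25 q [ 53.  22.  74.   0.  84. -12.] F [ 0.1 -0.5 -0.3]
```

```bash
python3 -m crank '{"slide":[[-0.015,-0.015,-0.01],[-0.045,-0.045,-0.02],[-0.078,-0.08,-0.03],[-0.11,-0.115,-0.03],[-0.145,-0.15,-0.03],[-0.18,-0.185,-0.03],[-0.212,-0.22,-0.03],[-0.247,-0.255,-0.03]],"roll":[0.1,0.24,0.38,0.52,0.66,0.8,0.94,1.08],"grip":[0.085,0.085,0.085,0.085,0.085,0.085,0.085,0.085]}' 40; python3 to.py .4855 -.2375 .22 -7.74
```

```text
time_s: 2.05
position: [0.3478, 0.1628, 0.2616]
tool_rot: [[-0.054, 0.999, 0.001], [0.999, 0.054, 0.0], [0.0, 0.001, -1.0]]
ft_force: [1.1, 0.7, 1.5]
grip_width: 0.0851
slide [-0.4071  0.116   0.0416] len 0.425 roll 0.189 pos [0.3478 0.1628 0.2616] jaw 3.1 w 0.0851 t 2.05 q [ 7.  3. 94.  0. 83.  4.] F [1.1 0.7 1.5]
```

```bash
python3 -m crank '{"slide":[[-0.045,0.013,0],[-0.092,0.026,0],[-0.139,0.04,0.005],[-0.186,0.053,0.01],[-0.233,0.067,0.018],[-0.28,0.08,0.026],[-0.327,0.094,0.034],[-0.37,0.105,0.04]],"roll":[0.1,0.189,0.189,0.189,0.189,0.189,0.189,0.189],"grip":[0.085,0.085,0.085,0.085,0.085,0.085,0.085,0.085]}'; python3 - <<'E'
from h import *
p=get_image("wrist");cv2.imwrite("pics/w1.png",p["frame"][:,:,::-1])
for d in sil("jar_a",p,.3):
    e=bedges(d["pixels"])
    try:
        f=least_squares(lambda q:edges(p,*q)-e,ray(p,d["box"][0],d["box"][1],.05)[:2]); print(d["confidence"],np.round(d["box"]),f.x.round(4),f.fun.round(1),np.median(p["frame"][d["pixels"]],axis=0))
    except Exception as x: print(x)
E
python3 to.py .4855 -.2375 .22 -7.74
```

```text
time_s: 2.85
position: [0.4747, -0.201, 0.2208]
tool_rot: [[0.13, 0.991, -0.0], [0.991, -0.13, 0.0], [0.0, -0.0, -1.0]]
ft_force: [0.6, 0.7, 0.9]
grip_width: 0.0852
0.78 [180. 162.  68.  64.] [ 0.3921 -0.1803] [-0.3  0.4 -0.8  0.7] [168.  15.   9.]
0.63 [388. 245.  74.  72.] [ 0.6218 -0.316 ] [-0.4  0.3  0.1 -0.1] [113.  53. 141.]
0.61 [274. 292.  50.  77.] [ 0.472  -0.3675] [-0.3  0.3 -0.8  0.8] [146. 147. 147.]
0.61 [450. 166.  94.  62.] [ 0.6913 -0.226 ] [-1.3  1.  -0.7  0.7] [ 12. 144.  63.]
0.56 [357. 165.  68.  64.] [ 0.589  -0.2114] [-1.   0.8 -0.6  0.6] [110. 114. 114.]
0.55 [271. 197.  51.  62.] [ 0.4856 -0.2343] [-0.7  0.7 -0.8  0.8] [112. 117. 116.]
slide [-0.0328  0.0149 -0.0002] len 0.036 roll 0.001 pos [ 0.4751 -0.203   0.2198] jaw -7.7 w 0.0851 t 2.95 q [-36.  19.  81.  -0.  80. -29.] F [-0.5 -0.1  0.8]
```

View pics/w1.png

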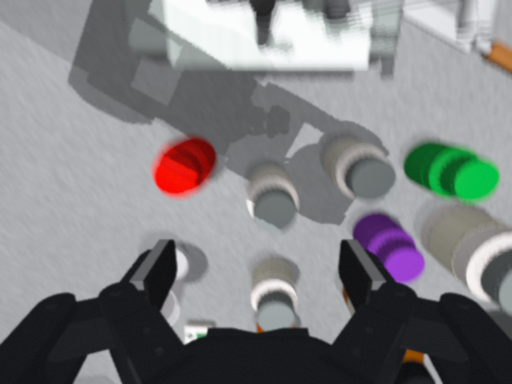

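```bash
python3 -m crank '{"slide":[[-0.015,0.007,0.01],[-0.031,0.015,0.04],[-0.031,0.015,0.075],[-0.031,0.015,0.11],[-0.031,0.015,0.135],[-0.031,0.015,0.15],[-0.031,0.015,0.158],[-0.031,0.015,0.159]],"roll":[0,0,0,0,0,0,0,0],"grip":[0.085,0.085,0.085,0.085,0.085,0.085,0.085,0.085]}'; python3 - <<'E'
from h import *
p=get_image("wrist");cv2.imwrite("pics/w2.png",p["frame"][:,:,::-1])
E
python3 to.py .4856 -.236 .061
```

```text
time_s: 3.75
position: [0.4851, -0.2309, 0.0617]
tool_rot: [[0.129, 0.992, -0.001], [0.992, -0.129, 0.001], [0.001, -0.001, -1.0]]
ft_force: [0.2, 0.0, 0.4]
grip_width: 0.0853
slide [-0.0048  0.0008  0.0014] len 0.005 roll 0.0 pos [ 0.4854 -0.2311  0.0624] jaw -7.4 w 0.0851 t 3.8 q [-38.  31.  90.  -0.  59. -31.] F [-0.1 -0.1  0. ]
```

View pics/w2.png

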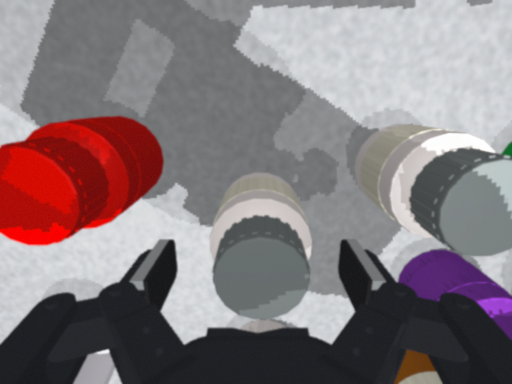

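```bash
python3 -m crank '{"slide":[[-0.005,0.001,0.001],[-0.005,0.001,0.001],[-0.005,0.001,0.001],[-0.005,0.001,0.001],[-0.005,0.001,0.001],[-0.005,0.001,0.001],[-0.005,0.001,0.001],[-0.005,0.001,0.001]],"roll":[0,0,0,0,0,0,0,0],"grip":[0.07,0.04,0.04,0.04,0.04,0.04,0.04,0.04]}' 50; python3 - <<'E'
from h import *
p=get_image("wrist");cv2.imwrite("pics/w3.png",p["frame"][:,:,::-1])
E
python3 to.py .5046 -.0071 .30 
```

```text
time_s: 4.6
position: [0.486, -0.2368, 0.0622]
tool_rot: [[0.13, 0.992, 0.001], [0.992, -0.13, -0.001], [-0.001, 0.001, -1.0]]
ft_force: [0.1, -0.7, 5.2]
grip_width: 0.0446
slide [ 0.2299 -0.011  -0.2381] len 0.331 roll 0.0 pos [ 0.486  -0.2368  0.0621] jaw -7.4 w 0.0448 t 4.65 q [-39.  31.  90.  -0.  59. -31.] F [-0.8 -0.4  5.2]
```

View pics/w3.png

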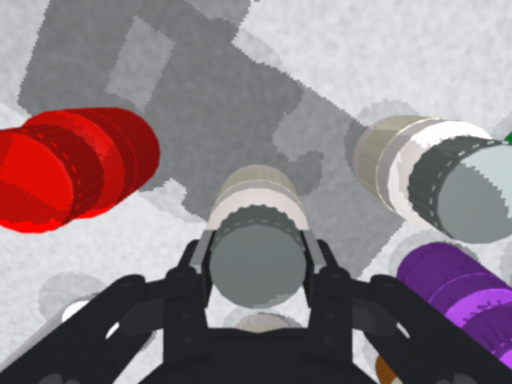

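```bash
python3 -m crank '{"slide":[[0,0,-0.01],[0,0,-0.04],[0,0,-0.08],[0,0,-0.12],[0.015,0,-0.16],[0.04,-0.002,-0.2],[0.075,-0.004,-0.225],[0.115,-0.006,-0.238]],"roll":[0,0,0,0,0,0,0,0],"grip":[0.04,0.04,0.04,0.04,0.04,0.04,0.04,0.04]}' 60; python3 to.py .5046 -.0071 .285 -7.74
```

```text
time_s: 5.45
position: [0.4945, -0.1208, 0.302]
tool_rot: [[0.131, 0.991, 0.003], [0.991, -0.131, -0.001], [-0.001, 0.003, -1.0]]
ft_force: [1.0, 0.5, -3.2]
grip_width: 0.0446
slide [ 0.1141 -0.0049  0.0169] len 0.115 roll 0.004 pos [ 0.4945 -0.1208  0.302 ] jaw -7.5 w 0.0446 t 5.45 q [-27.  15.  73.   0.  92. -20.] F [ 1.   0.5 -3.2]
```

```bash
python3 -m crank '{"slide":[[0.035,-0.002,0],[0.07,-0.003,0],[0.095,-0.004,0],[0.11,-0.005,0.005],[0.114,-0.005,0.012],[0.114,-0.005,0.02],[0.114,-0.005,0.025],[0.114,-0.005,0.028]],"roll":[0,0,0,0,0,0,0,0],"grip":[0.04,0.04,0.04,0.04,0.04,0.04,0.04,0.04]}' ; python3 - <<'E'
from h import *
p=get_image("wrist");cv2.imwrite("pics/w4.png",p["frame"][:,:,::-1])
p=get_image("scene");zoom(p,(205,395),(125,280),4,"pics/z4.png")
p=get_image("side");zoom(p,(180,300),(90,255),3.6,"pics/z5.png")
E
python3 to.py .5046 -.0071 .168 -7.74
```

```text
time_s: 6.25
position: [0.5042, -0.0087, 0.2706]
tool_rot: [[0.131, 0.991, -0.001], [0.991, -0.131, 0.0], [-0.0, -0.001, -1.0]]
ft_force: [-0.8, 0.6, -3.0]
grip_width: 0.0447
slide [1.400e-03 1.000e-04 1.032e-01] len 0.103 roll 0.004 pos [ 0.5044 -0.0084  0.2712] jaw -7.5 w 0.0447 t 6.4 q [-14.  16.  77.  -0.  87.  -7.] F [-0.4  0.9 -2.7]
```

View pics/w4.png

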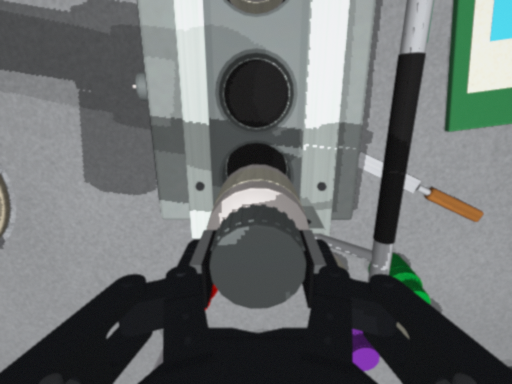

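View pics/z4.png

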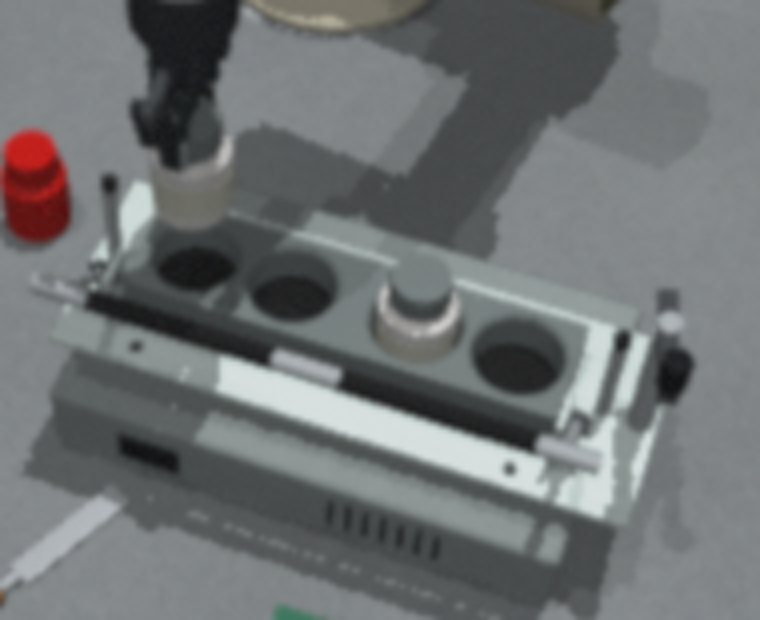

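View pics/z5.png

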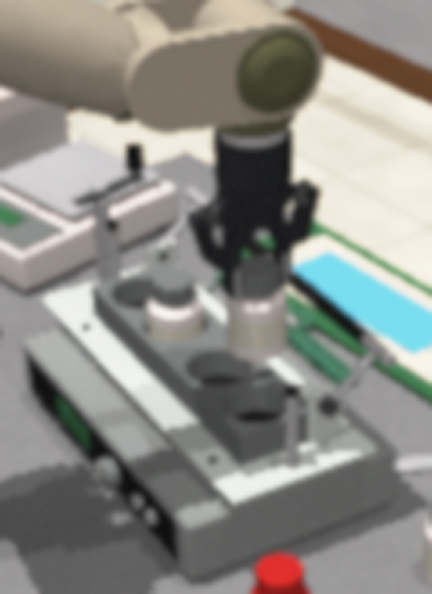

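```bash
python3 - <<'E'
from h import *
p=get_image("wrist")
print(ray(p,256.5,92,.141)); print("expect .5154 .0721")
for d in sil("jar_a",p,.3): print(d["confidence"],np.round(d["box"],1))
for t in ["pad1"]:
  for d in sil(t,p,.2): print(d["confidence"],np.round(d["box"],1),ray(p,d["box"][0],d["box"][1],.106))
E
```

```text
[0.51406929 0.07500394 0.141     ]
expect .5154 .0721
0.89 [406.7 277.2  41.6  47.8]
0.76 [365.5 352.   29.7  43.7]
0.64 [259.9 235.3 103.4 140.6]
0.58 [256.6  94.   66.   69.9]
0.43 [338.4 261.1   8.1   9.8]
0.91 [255.6 159.4  57.   35.1] [0.503753   0.00586856 0.106     ]
0.71 [255.3  94.1  60.6  68.2] [0.51251819 0.0740099  0.106     ]
```

```bash
python3 -m crank '{"slide":[[0.001,0,0.02],[0.0025,0,0.045],[0.0025,0,0.06],[0.0025,0,0.07],[0.0025,0,0.08],[0.0025,0,0.088],[0.0025,0,0.094],[0.0025,0,0.098]],"roll":[0,0,0,0,0,0,0,0],"grip":[0.04,0.04,0.04,0.04,0.04,0.04,0.04,0.04]}' ;python3 to.py .5046 -.0071 .168 -7.74; python3 - <<'E'
from h import *
p=get_image("wrist");cv2.imwrite("pics/w5.png",p["frame"][:,:,::-1])
E
```

```text
time_s: 7.35
position: [0.5048, -0.0054, 0.1731]
tool_rot: [[0.13, 0.992, 0.0], [0.992, -0.13, 0.0], [0.0, 0.0, -1.0]]
ft_force: [0.6, -0.7, -2.8]
grip_width: 0.0441
slide [-0.0017  0.      0.0051] len 0.005 roll 0.005 pos [ 0.5048 -0.0054  0.1731] jaw -7.4 w 0.0441 t 7.35 q [-14.  20.  87.   0.  73.  -7.] F [ 0.6 -0.7 -2.8]
```

View pics/w5.png

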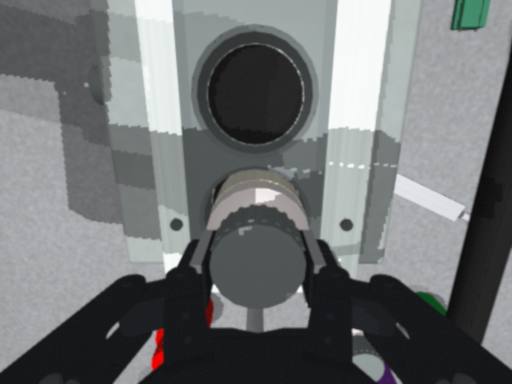

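```bash
python3 -m crank '{"slide":[[0,0,0.002],[0,0,0.004],[0,0,0.0055],[0,0,0.0055],[0,0,0.0055],[0,0,0.0055],[0,0,0.0055],[0,0,0.0055]],"roll":[0,0,0,0,0,0,0,0],"grip":[0.04,0.04,0.04,0.04,0.05,0.06,0.08,0.085]}' ;python3 to.py .5046 -.0071 .3 -7.74; python3 - <<'E'
from h import *
p=get_image("wrist");cv2.imwrite("pics/w6.png",p["frame"][:,:,::-1])
print(ray(p,256,93,.141))
E
```

```text
time_s: 8.2
position: [0.5048, -0.0055, 0.1679]
tool_rot: [[0.13, 0.992, 0.0], [0.992, -0.13, -0.0], [-0.0, 0.0, -1.0]]
ft_force: [0.0, -0.2, 0.0]
grip_width: 0.0849
slide [-1.600e-03  1.000e-04 -1.321e-01] len 0.132 roll 0.005 pos [ 0.5048 -0.0055  0.1679] jaw -7.5 w 0.0849 t 8.2 q [-14.  21.  87.  -0.  72.  -7.] F [ 0.  -0.2  0. ]
[0.51418731 0.07490561 0.141     ]
```

View pics/w6.png

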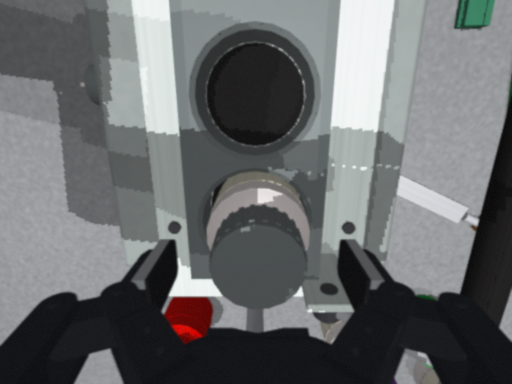

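```bash
python3 -m crank '{"slide":[[0,0,-0.02],[0,0,-0.06],[0,0,-0.095],[-0.02,0.011,-0.115],[-0.055,0.031,-0.115],[-0.093,0.053,-0.115],[-0.131,0.075,-0.115],[-0.165,0.095,-0.1]],"roll":[0,0,0,-0.12,-0.26,-0.4,-0.54,-0.66],"grip":[0.085,0.085,0.085,0.085,0.085,0.085,0.085,0.085]}'; python3 to.py .590 -.213 .064 36
```

```text
time_s: 9.05
position: [0.5785, -0.1836, 0.2693]
tool_rot: [[-0.51, 0.86, 0.003], [0.86, 0.51, -0.002], [-0.003, 0.002, -1.0]]
ft_force: [0.3, 0.9, -0.5]
grip_width: 0.0853
slide [-0.0304 -0.0055  0.2054] len 0.208 roll -0.093 pos [ 0.5785 -0.1836  0.2693] jaw 30.7 w 0.0853 t 9.05 q [-29.  26.  61.  -0.  93. -59.] F [ 0.3  0.9 -0.5]
```

```bash
python3 -m crank '{"slide":[[-0.02,-0.004,0.005],[-0.03,-0.005,0.035],[-0.03,-0.005,0.08],[-0.03,-0.005,0.12],[-0.03,-0.005,0.155],[-0.03,-0.005,0.18],[-0.03,-0.005,0.195],[-0.03,-0.005,0.198]],"roll":[0,0,0,0,0,0,0,0],"grip":[0.085,0.085,0.085,0.085,0.085,0.085,0.085,0.085]}'; python3 - <<'E'
from h import *
p=get_image("wrist");cv2.imwrite("pics/w7.png",p["frame"][:,:,::-1])
E
python3 to.py .590 -.213 .064
```

```text
time_s: 9.85
position: [0.5876, -0.2088, 0.0682]
tool_rot: [[-0.504, 0.864, -0.003], [0.864, 0.504, 0.002], [0.003, -0.002, -1.0]]
ft_force: [0.7, 0.3, 0.1]
grip_width: 0.0849
slide [-0.0043 -0.0003  0.005 ] len 0.007 roll 0.0 pos [ 0.588  -0.2091  0.069 ] jaw 30.3 w 0.0851 t 9.9 q [-30.  38.  75.   0.  68. -61.] F [0.3 0.3 0.1]
```

View pics/w7.png

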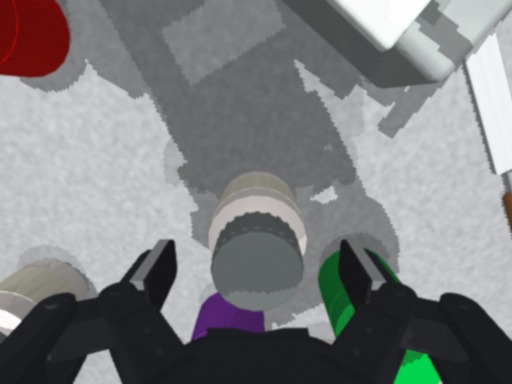

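```bash
python3 -m crank '{"slide":[[-0.004,0,0.003],[-0.004,0,0.005],[-0.004,0,0.005],[-0.004,0,0.005],[-0.004,0,0.005],[-0.004,0,0.005],[-0.004,0,0.005],[-0.004,0,0.005]],"roll":[0,0,0,0,0,0,0,0],"grip":[0.085,0.07,0.04,0.04,0.04,0.04,0.04,0.04]}' 60; python3 to.py .5147 .0743 .29 -7.74
```

```text
time_s: 10.7
position: [0.5906, -0.2134, 0.0656]
tool_rot: [[-0.505, 0.863, 0.001], [0.863, 0.505, -0.001], [-0.001, 0.001, -1.0]]
ft_force: [-2.8, -0.0, 6.3]
grip_width: 0.0443
slide [ 0.2864  0.08   -0.2246] len 0.373 roll 0.665 pos [ 0.5906 -0.2134  0.0656] jaw 30.4 w 0.0443 t 10.7 q [-31.  38.  74.  -0.  67. -61.] F [-2.8 -0.   6.3]
```

```bash
python3 -m crank '{"slide":[[0,0,-0.01],[0,0,-0.04],[0,0,-0.08],[0,0,-0.125],[0,0,-0.165],[0.01,0.003,-0.2],[0.035,0.01,-0.22],[0.07,0.02,-0.228]],"roll":[0,0,0,0,0,0.05,0.15,0.28],"grip":[0.04,0.04,0.04,0.04,0.04,0.04,0.04,0.04]}' 60; python3 to.py .5147 .0743 .285 -7.74
```

```text
time_s: 11.5
position: [0.5723, -0.143, 0.295]
tool_rot: [[-0.241, 0.97, 0.003], [0.97, 0.241, -0.002], [-0.002, 0.002, -1.0]]
ft_force: [-0.3, 0.5, -3.2]
grip_width: 0.0441
slide [ 0.2248 -0.0035  0.0095] len 0.225 roll 0.379 pos [ 0.5723 -0.143   0.295 ] jaw 14.0 w 0.0441 t 11.5 q [-26.  24.  60.  -0.  95. -39.] F [-0.3  0.5 -3.2]
```

```bash
python3 -m crank '{"slide":[[0.04,-0.001,0],[0.085,-0.002,0],[0.13,-0.003,0],[0.17,-0.003,0],[0.2,-0.004,0],[0.217,-0.004,0.003],[0.224,-0.004,0.01],[0.224,-0.004,0.02]],"roll":[0.08,0.18,0.28,0.36,0.379,0.379,0.379,0.379],"grip":[0.04,0.04,0.04,0.04,0.04,0.04,0.04,0.04]}' ; python3 - <<'E'
from h import *
p=get_image("wrist");cv2.imwrite("pics/w8.png",p["frame"][:,:,::-1])
E
python3 to.py .5147 .0743 .171 -7.74
```

```text
time_s: 12.3
position: [0.5128, 0.0737, 0.2726]
tool_rot: [[0.128, 0.992, 0.001], [0.992, -0.128, -0.0], [-0.0, 0.001, -1.0]]
ft_force: [0.2, 0.3, -2.4]
grip_width: 0.0442
slide [0.0016 0.0024 0.0994] len 0.099 roll 0.006 pos [0.5124 0.0731 0.2704] jaw -7.4 w 0.0446 t 12.35 q [-5. 17. 75. -0. 88.  2.] F [ 0.6 -0.9 -4.8]
```

View pics/w8.png

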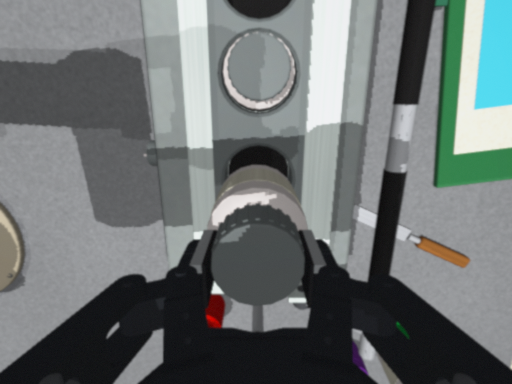

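```bash
python3 -m crank '{"slide":[[0.001,0.001,0.015],[0.002,0.0022,0.035],[0.002,0.0022,0.05],[0.002,0.0022,0.065],[0.002,0.0022,0.077],[0.002,0.0022,0.086],[0.002,0.0022,0.091],[0.002,0.0022,0.093]],"roll":[0,0,0,0,0,0,0,0],"grip":[0.04,0.04,0.04,0.04,0.04,0.04,0.04,0.04]}' ;python3 to.py .5147 .0743 .171 -7.74
```

```text
time_s: 13.15
position: [0.5155, 0.0746, 0.1794]
tool_rot: [[0.129, 0.992, -0.001], [0.992, -0.129, -0.0], [-0.0, -0.001, -1.0]]
ft_force: [0.7, -0.3, -1.6]
grip_width: 0.0445
slide [-0.0004 -0.0007  0.0084] len 0.008 roll 0.005 pos [0.5155 0.0746 0.1794] jaw -7.4 w 0.0445 t 13.15 q [-5. 22. 84. -0. 75.  3.] F [ 0.7 -0.3 -1.6]
```

```bash
python3 -m crank '{"slide":[[0,-0.0005,0.003],[0,-0.0005,0.006],[0,-0.0005,0.0078],[0,-0.0005,0.0085],[0,-0.0005,0.0085],[0,-0.0005,0.0085],[0,-0.0005,0.0085],[0,-0.0005,0.0085]],"roll":[0,0,0,0,0,0,0,0],"grip":[0.04,0.04,0.04,0.04,0.04,0.05,0.065,0.085]}' ;python3 to.py .5147 .0743 .3 -7.74; python3 - <<'E'
from h import *
p=get_image("wrist");cv2.imwrite("pics/w9.png",p["frame"][:,:,::-1])
E
```

```text
time_s: 13.95
position: [0.5151, 0.0751, 0.1715]
tool_rot: [[0.129, 0.992, 0.001], [0.992, -0.129, -0.0], [0.0, 0.001, -1.0]]
ft_force: [-0.3, 0.9, 0.5]
grip_width: 0.077
slide [-0.0008 -0.0002 -0.1285] len 0.129 roll 0.006 pos [0.5151 0.0751 0.1715] jaw -7.4 w 0.077 t 13.95 q [-5. 22. 85. -0. 73.  3.] F [-0.3  0.9  0.5]
```

View pics/w9.png

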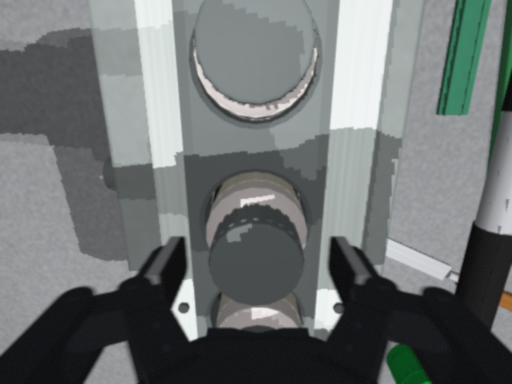

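```bash
python3 - <<'E'
from h import *
p=get_image("side");
for t in ["tall_bottle","beaker","big_jar"]:
  for d in sil(t,p,.3): print(t,d["confidence"],np.round(d["box"]),ray(p,d["box"][0],d["box"][1]+d["box"][3]/2-5,.0))
E
python3 to.py .473 -.370 .26 -7.74
```

```text
beaker 0.73 [228. 178.  17.   7.] [0.66970849 0.38076677 0.        ]
beaker 0.65 [272. 291.  21.  37.] [ 0.3238388  -0.34625464  0.        ]
beaker 0.46 [352. 264.  20.  47.] [ 0.59522103 -0.43795192  0.        ]
big_jar 0.77 [360. 237.  21.  41.] [ 0.72726891 -0.3545301   0.        ]
slide [-0.4468  0.0156 -0.0887] len 0.456 roll 0.006 pos [0.5149 0.0751 0.1713] jaw -7.4 w 0.0851 t 14.2 q [-5. 22. 85. -0. 73.  3.] F [-0.4  0.6  0.2]
```

```bash
python3 -m crank '{"slide":[[0,0,-0.02],[0,0,-0.06],[-0.01,0,-0.095],[-0.04,0.001,-0.115],[-0.08,0.003,-0.115],[-0.125,0.004,-0.115],[-0.172,0.006,-0.115],[-0.22,0.008,-0.115]],"roll":[0,0,0,0,0,0,0,0],"grip":[0.085,0.085,0.085,0.085,0.085,0.085,0.085,0.085]}'; python3 to.py .473 -.370 .064 -7.74
```

```text
time_s: 15.0
position: [0.4941, -0.1457, 0.2865]
tool_rot: [[0.128, 0.992, 0.0], [0.992, -0.128, -0.0], [-0.0, 0.0, -1.0]]
ft_force: [-0.0, 0.1, -0.2]
grip_width: 0.0848
slide [-0.2251  0.0078  0.2225] len 0.317 roll 0.007 pos [ 0.4941 -0.1457  0.2865] jaw -7.4 w 0.0848 t 15.0 q [-30.  16.  74.   0.  90. -22.] F [-0.   0.1 -0.2]
```

```bash
python3 -m crank '{"slide":[[-0.045,0.002,0.01],[-0.09,0.003,0.02],[-0.135,0.005,0.03],[-0.175,0.006,0.04],[-0.205,0.007,0.055],[-0.22,0.008,0.075],[-0.225,0.008,0.105],[-0.225,0.008,0.14]],"roll":[0,0,0,0,0,0,0,0],"grip":[0.085,0.085,0.085,0.085,0.085,0.085,0.085,0.085]}'; python3 - <<'E'
from h import *
p=get_image("wrist");cv2.imwrite("pics/w10.png",p["frame"][:,:,::-1])
for d in sil("jar_a",p,.3):
    e=bedges(d["pixels"]);f=least_squares(lambda q:edges(p,*q)-e,ray(p,d["box"][0],d["box"][1],.05)[:2]); print(np.round(d["box"]),f.x.round(4),f.fun.round(1))
E
python3 to.py .473 -.370 .065 -7.74
```

```text
time_s: 15.8
position: [0.4735, -0.3696, 0.1457]
tool_rot: [[0.13, 0.992, 0.001], [0.992, -0.13, -0.002], [-0.001, 0.001, -1.0]]
ft_force: [-0.2, -0.8, -0.1]
grip_width: 0.0849
[133.   9.  65.  19.] [ 0.4061 -0.2326] [-20.9  31.9 -30.5  59.2]
[481.  12.  60.  22.] [ 0.6428 -0.2664] [-58.4  38.  -24.9  54.4]
[437. 107. 132.  80.] [ 0.6218 -0.3172] [-1.8  1.2 -0.5  0.8]
[263. 280.  63. 101.] [ 0.4665 -0.4622] [-0.9  0.9 -1.6  1.5]
[256. 189.  70.  87.] [ 0.4722 -0.368 ] [-0.7  0.7 -1.   0.9]
slide [-0.0034  0.0019  0.0771] len 0.077 roll 0.006 pos [ 0.472  -0.3669  0.1421] jaw -7.4 w 0.0851 t 15.9 q [-49.  31.  74.  -0.  75. -42.] F [-0.3  0.1  0.3]
```

View pics/w10.png

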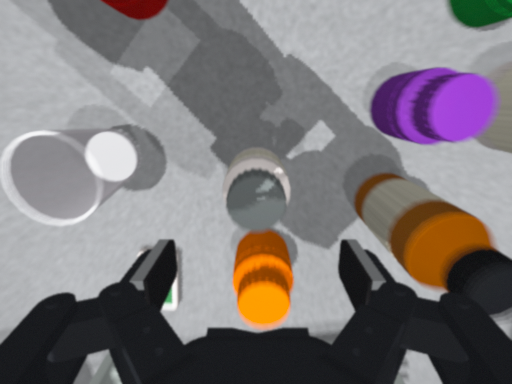

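Target (the white jar at (256,189), orange at (263,280) behind it). Descend.

```bash
python3 -m crank '{"slide":[[-0.003,0.001,0.012],[-0.003,0.001,0.03],[-0.003,0.001,0.05],[-0.003,0.001,0.065],[-0.003,0.001,0.074],[-0.003,0.001,0.077],[-0.003,0.001,0.077],[-0.003,0.001,0.077]],"roll":[0,0,0,0,0,0,0,0],"grip":[0.085,0.085,0.085,0.085,0.085,0.085,0.085,0.085]}'; python3 - <<'E'
from h import *
p=get_image("wrist");cv2.imwrite("pics/w11.png",p["frame"][:,:,::-1])
E
python3 to.py .473 -.370 .065 -7.74
```

```text
time_s: 16.7
position: [0.4745, -0.3718, 0.0704]
tool_rot: [[0.129, 0.992, 0.001], [0.992, -0.129, -0.001], [-0.001, 0.001, -1.0]]
ft_force: [0.4, 0.0, 0.1]
grip_width: 0.0853
slide [ 0.0015 -0.0017  0.0053] len 0.006 roll 0.006 pos [ 0.4745 -0.3717  0.0703] jaw -7.4 w 0.0849 t 16.75 q [-49.  36.  79.  -0.  66. -42.] F [-0.6  0.4 -0.4]
```

View pics/w11.png

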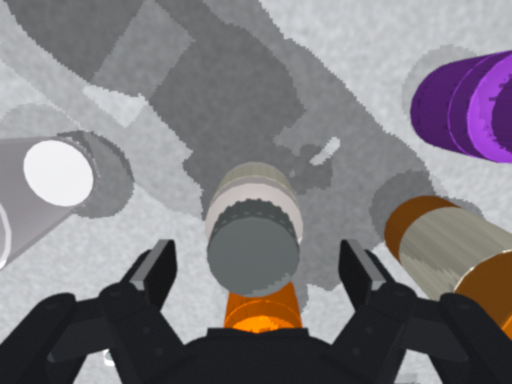

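```bash
python3 -m crank '{"slide":[[0.001,-0.002,0.003],[0.001,-0.002,0.0055],[0.001,-0.002,0.0055],[0.001,-0.002,0.0055],[0.001,-0.002,0.0055],[0.001,-0.002,0.0055],[0.001,-0.002,0.0055],[0.001,-0.002,0.0055]],"roll":[0,0,0,0,0,0,0,0],"grip":[0.085,0.07,0.04,0.04,0.04,0.04,0.04,0.04]}' 60; python3 to.py .5397 .253 .29 -7.74
```

```text
time_s: 17.55
position: [0.4725, -0.3703, 0.0641]
tool_rot: [[0.129, 0.992, 0.001], [0.992, -0.129, -0.001], [-0.001, 0.001, -1.0]]
ft_force: [2.3, -1.0, 2.8]
grip_width: 0.0449
slide [ 0.6266 -0.0134 -0.2263] len 0.666 roll 0.006 pos [ 0.4725 -0.3703  0.0641] jaw -7.4 w 0.0449 t 17.55 q [-49.  36.  79.   0.  65. -42.] F [ 2.3 -1.   2.8]
```

```bash
python3 -m crank '{"slide":[[0,0,-0.01],[0,0,-0.04],[0,0,-0.08],[0,0,-0.12],[0.012,0,-0.16],[0.04,-0.001,-0.195],[0.075,-0.002,-0.22],[0.12,-0.003,-0.23]],"roll":[0,0,0,0,0,0,0,0],"grip":[0.04,0.04,0.04,0.04,0.04,0.04,0.04,0.04]}'; python3 to.py .539 .2525 .29 -7.74; python3 -m crank '{"slide":[[0.045,-0.001,0],[0.092,-0.002,0],[0.139,-0.003,0],[0.186,-0.004,0],[0.233,-0.005,0],[0.28,-0.006,0],[0.327,-0.007,0],[0.374,-0.008,0]],"roll":[0,0,0,0,0,0,0,0],"grip":[0.04,0.04,0.04,0.04,0.04,0.04,0.04,0.04]}';python3 to.py .539 .2525 .28 -7.74
```

```text
time_s: 18.35
position: [0.4847, -0.2504, 0.2964]
tool_rot: [[0.13, 0.991, 0.002], [0.991, -0.13, -0.002], [-0.002, 0.003, -1.0]]
ft_force: [1.4, -0.4, -2.8]
grip_width: 0.0446
slide [ 0.5057 -0.0117  0.0054] len 0.506 roll 0.004 pos [ 0.4847 -0.2504  0.2964] jaw -7.5 w 0.0446 t 18.35 q [-40.  19.  68.  -0.  93. -32.] F [ 1.4 -0.4 -2.8]
time_s: 19.15
position: [0.5242, 0.1231, 0.2939]
tool_rot: [[0.129, 0.992, -0.001], [0.992, -0.129, -0.0], [-0.0, -0.001, -1.0]]
ft_force: [0.9, -0.9, -1.8]
grip_width: 0.0444
slide [ 0.1302 -0.002   0.0139] len 0.131 roll 0.006 pos [0.5242 0.1231 0.2939] jaw -7.4 w 0.0444 t 19.15 q [ 1. 19. 69. -0. 93.  8.] F [ 0.9 -0.9 -1.8]
```

```bash
python3 -m crank '{"slide":[[0.04,-0.001,0],[0.078,-0.001,0],[0.105,-0.002,0],[0.122,-0.002,0.002],[0.13,-0.002,0.005],[0.13,-0.002,0.012],[0.13,-0.002,0.02],[0.13,-0.002,0.025]],"roll":[0,0,0,0,0,0,0,0],"grip":[0.04,0.04,0.04,0.04,0.04,0.04,0.04,0.04]}';python3 - <<'E'
from h import *
p=get_image("wrist");cv2.imwrite("pics/w12.png",p["frame"][:,:,::-1])
for d in sil("pad1",p,.2): print(d["confidence"],np.round(d["box"],1),ray(p,d["box"][0],d["box"][1],.106))
p=get_image("scene");zoom(p,(205,395),(125,280),4,"pics/z6.png")
E
python3 to.py .539 .2525 .17 -7.74
```

```text
time_s: 19.95
position: [0.5395, 0.2492, 0.2677]
tool_rot: [[0.13, 0.992, -0.002], [0.992, -0.13, -0.001], [-0.001, -0.001, -1.0]]
ft_force: [1.1, 0.7, -3.2]
grip_width: 0.0446
0.65 [257.8 160.2  65.   34.5] [0.54106842 0.26290115 0.106     ]
slide [ 0.0028 -0.001   0.0986] len 0.099 roll 0.005 pos [0.5397 0.2496 0.2686] jaw -7.5 w 0.0445 t 20.1 q [13. 25. 63. -0. 92. 21.] F [ 0.8  0.3 -2.9]
```

View pics/w12.png

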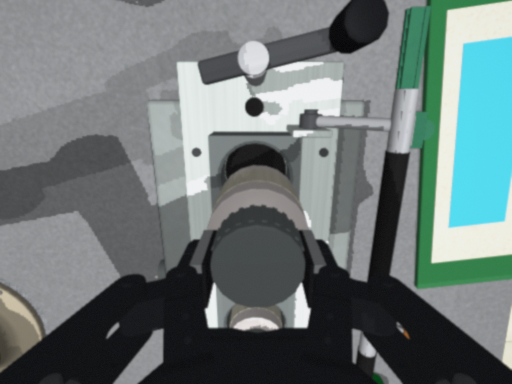

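View pics/z6.png

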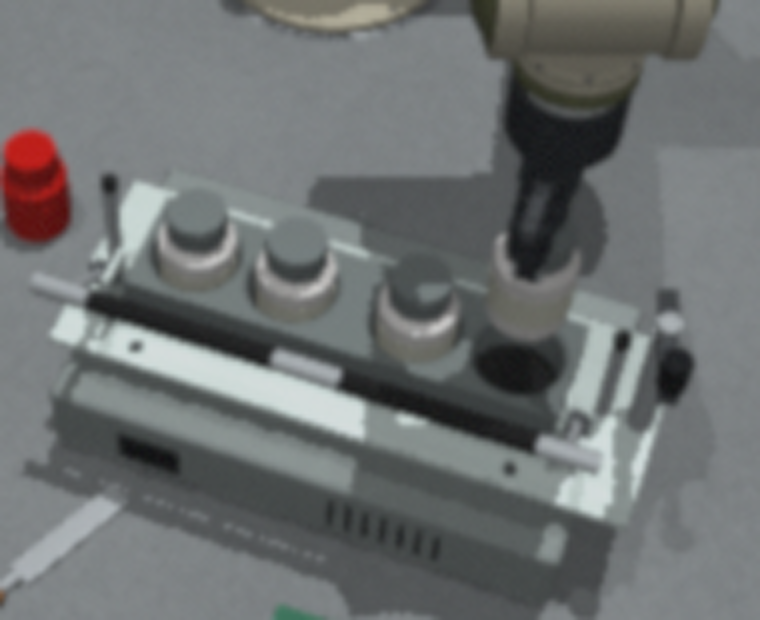

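```bash
python3 -m crank '{"slide":[[0.001,0,0.015],[0.003,-0.001,0.035],[0.003,-0.001,0.05],[0.003,-0.001,0.065],[0.003,-0.001,0.077],[0.003,-0.001,0.086],[0.003,-0.001,0.091],[0.003,-0.001,0.093]],"roll":[0,0,0,0,0,0,0,0],"grip":[0.04,0.04,0.04,0.04,0.04,0.04,0.04,0.04]}' ;python3 to.py .539 .2525 .17 -7.74
```

```text
time_s: 20.9
position: [0.5391, 0.2534, 0.1757]
tool_rot: [[0.129, 0.992, -0.0], [0.992, -0.129, -0.0], [-0.0, -0.0, -1.0]]
ft_force: [0.1, -0.7, -1.9]
grip_width: 0.0442
slide [-0.0009 -0.      0.0057] len 0.006 roll 0.006 pos [0.5391 0.2534 0.1757] jaw -7.4 w 0.0442 t 20.9 q [14. 29. 72. -0. 79. 21.] F [ 0.1 -0.7 -1.9]
```

```bash
python3 -m crank '{"slide":[[0,0,0.003],[0,0,0.005],[0,0,0.006],[0,0,0.0063],[0,0,0.0063],[0,0,0.0063],[0,0,0.0063],[0,0,0.0063]],"roll":[0,0,0,0,0,0,0,0],"grip":[0.04,0.04,0.04,0.04,0.04,0.05,0.07,0.085]}' ;python3 to.py .5147 .0743 .3 -7.74; python3 -m crank '{"slide":[[0,0,0],[0,0,-0.02],[0,0,-0.06],[0,0,-0.1],[-0.005,0,-0.12],[-0.02,0,-0.13],[-0.045,0,-0.13],[-0.07,0,-0.13]],"roll":[0,0,0,0,0,0,0,0],"grip":[0.085,0.085,0.085,0.085,0.085,0.085,0.085,0.085]}'; python3 - <<'E'
from h import *
p=get_image("wrist");cv2.imwrite("pics/w13.png",p["frame"][:,:,::-1])
p=get_image("scene");zoom(p,(205,395),(125,280),4,"pics/z7.png")
p=get_image("side");zoom(p,(180,300),(105,235),4.5,"pics/z8.png")
E
```

```text
time_s: 21.7
position: [0.5392, 0.2535, 0.1695]
tool_rot: [[0.129, 0.992, 0.0], [0.992, -0.129, 0.0], [0.0, 0.0, -1.0]]
ft_force: [0.4, -0.4, -0.1]
grip_width: 0.0772
slide [-0.1809 -0.0012 -0.1305] len 0.223 roll 0.006 pos [0.5392 0.2535 0.1695] jaw -7.4 w 0.0772 t 21.7 q [14. 29. 73.  0. 78. 21.] F [ 0.4 -0.4 -0.1]
time_s: 22.5
position: [0.5295, 0.1827, 0.2987]
tool_rot: [[0.128, 0.992, -0.001], [0.992, -0.128, -0.0], [-0.001, -0.001, -1.0]]
ft_force: [0.8, -0.3, -0.1]
grip_width: 0.085
```

View pics/w13.png

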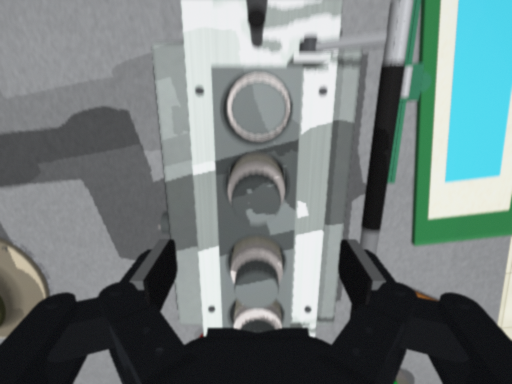

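View pics/z7.png

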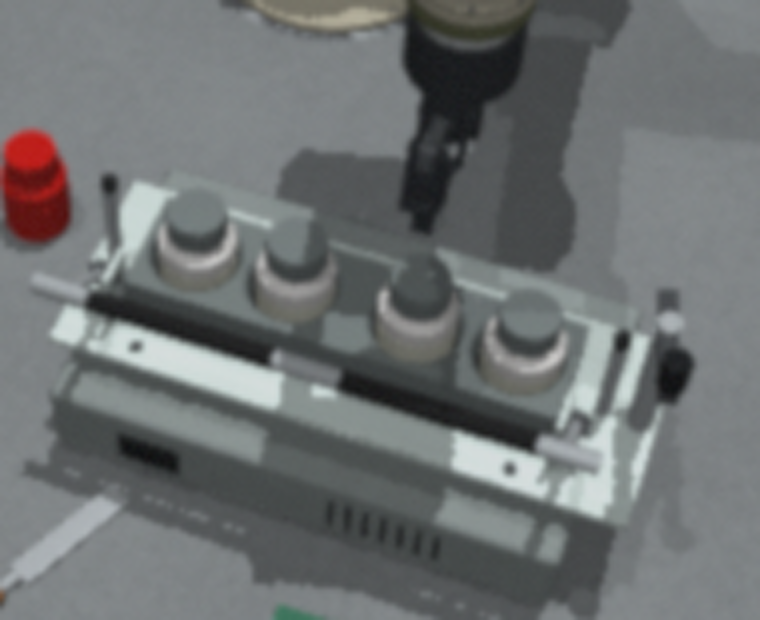

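View pics/z8.png

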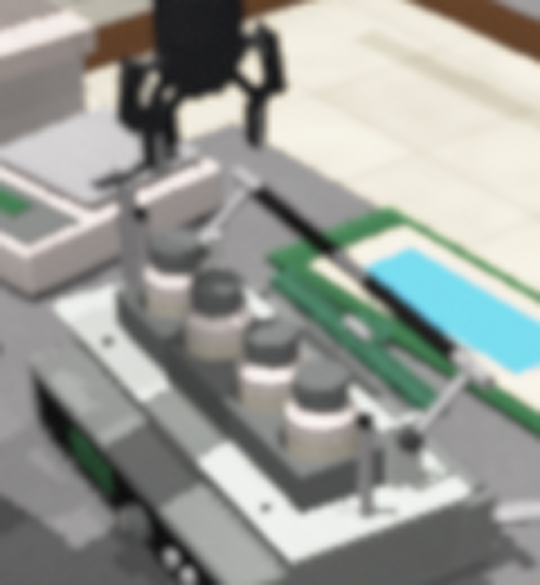

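```bash
cat > bail.py <<'E'
from h import *
from fit import S,sc,sd,obs,res
Q=np.array([.5213,.1238,np.radians(-7.6)])
def rod(th,y=0):
    a=np.radians(131.0)-th; return (.05+.0762*np.cos(a),y,.15+.0762*np.sin(a))
def knob(ph): return (.054*np.cos(ph),.228+.054*np.sin(ph),.249)
E
python3 - <<'E'
from bail import *
w=get_image("wrist")
# shaker check in wrist: seated jar in 4th pocket, cap ring etc
uv1=(205+307/4-.4,125+366/4-.4); uv2=(180+347/4.5-.4,105+262/4.5-.4)
for q in (Q,np.array([.5221,.1217,-.1351])):
  for p,uv in((sc,uv1),(sd,uv2)):
    f=least_squares(lambda v:proj(p,S(q,rod(v[0],v[1])))[0]-uv,[1.55,0]); print(f.x,f.fun,rod(*f.x))
# ends
def r2(v): return np.concatenate([proj(sc,S(Q,rod(v,0)))[0]-uv1,proj(sd,S(Q,rod(v,0)))[0]-uv2])
f=least_squares(lambda v:r2(v[0]),[1.5]);print(f.x,f.fun)
print(S(Q,rod(f.x[0])),S(Q,rod(0)))
print(proj(w,S(Q,knob(0.1))),proj(w,S(Q,(0,.2,.199))),proj(w,S(Q,rod(f.x[0],0.0))))
E
python3 to.py .6 .1 .3
```

```text
[ 1.56550343 -0.00196568] [ 0.00000000e+00 -2.84217094e-14] (np.float64(0.10724346490155007), np.float64(-0.00196568412608374), np.float64(0.2002953847392085))
[1.57214181 0.00793272] [-0.40706685  0.48885468] (np.float64(0.10757608114202652), np.float64(0.007932717647733638), np.float64(0.1999142753160534))
[1.55326129e+00 4.17761510e-04] [ 7.61701813e-12 -7.75912667e-12] (np.float64(0.10662346733857762), np.float64(0.00041776151012174), np.float64(0.20099238125991994))
[1.57358067 0.0111155 ] [-0.27282291  0.32609715] (np.float64(0.10764784115862772), np.float64(0.011115502446497224), np.float64(0.19983137976967552))
[1.54484034] [ 0.79751983 -0.31169249  0.31322908  1.0980861 ]
[[0.62655922 0.10975542 0.20146739]] [[0.52130823 0.1237989  0.20750887]]
[[356.01831981 -82.27709629]] [[257.85983714  13.56817467]] [[367.63239326 250.97773127]]
slide [-0.0746  0.0803 -0.001 ] len 0.11 roll 0.0 pos [0.53   0.1843 0.299 ] jaw -7.4 w 0.0852 t 22.8 q [ 7. 21. 65.  0. 94. 14.] F [ 0.4 -0.4  0.2]
```

```bash
python3 -m crank '{"slide":[[-0.015,0.02,0],[-0.035,0.055,0],[-0.055,0.085,0.005],[-0.061,0.103,0.015],[-0.061,0.106,0.025],[-0.061,0.106,0.035],[-0.061,0.106,0.042],[-0.061,0.106,0.042]],"roll":[0,0,0,0,0,0,0,0],"grip":[0.085,0.085,0.085,0.085,0.085,0.085,0.085,0.085]}';python3 - <<'E'
from h import *
p=get_image("wrist");cv2.imwrite("pics/w14.png",p["frame"][:,:,::-1])
E
python3 to.py .627 .110 .189 -7.6
```

```text
time_s: 23.6
position: [0.6263, 0.1109, 0.2567]
tool_rot: [[0.127, 0.992, -0.002], [0.992, -0.127, 0.0], [-0.0, -0.002, -1.0]]
ft_force: [0.1, -0.3, 0.3]
grip_width: 0.085
slide [-0.0007  0.0005  0.0686] len 0.069 roll 0.005 pos [0.6266 0.1107 0.2576] jaw -7.3 w 0.0854 t 23.65 q [-1. 30. 56.  0. 94.  7.] F [-0.3  0.4  0.2]
```

View pics/w14.png

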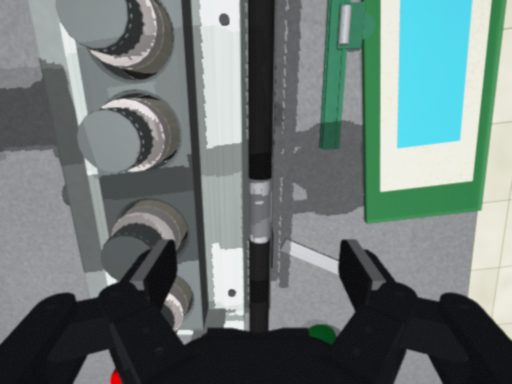

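```bash
python3 - <<'E'
from bail import *
p=get_image("wrist"); print(ray(p,260,210,.2015), ray(p,118,247,.198))
i=np.linalg.inv([[np.cos(Q[2]),-np.sin(Q[2])],[np.sin(Q[2]),np.cos(Q[2])]])
print(i@(ray(p,260,210,.2015)[:2]-Q[:2]))
E
```

```text
[0.62848432 0.10756744 0.2015    ] [0.51049015 0.08892026 0.198     ]
[ 0.10838962 -0.00191415]
```

```bash
python3 -m crank '{"slide":[[-0.001,0.001,0.02],[-0.002,0.0015,0.045],[-0.002,0.0015,0.062],[-0.002,0.0015,0.07],[-0.002,0.0015,0.071],[-0.002,0.0015,0.071],[-0.002,0.0015,0.071],[-0.002,0.0015,0.071]],"roll":[0,0,0,0,0,0,0,0],"grip":[0.085,0.085,0.085,0.06,0.03,0.01,0.01,0.01]}' 40;python3 - <<'E'
from h import *
p=get_image("wrist");cv2.imwrite("pics/w15.png",p["frame"][:,:,::-1])
E
python3 to.py .627 .110 .189 -7.6
```

```text
time_s: 24.6
position: [0.6285, 0.1079, 0.1872]
tool_rot: [[0.129, 0.992, 0.0], [0.992, -0.129, 0.0], [0.0, 0.0, -1.0]]
ft_force: [2.5, 0.4, 3.9]
grip_width: 0.0145
slide [ 0.002  -0.0018 -0.0018] len 0.003 roll 0.004 pos [0.6286 0.1078 0.1872] jaw -7.4 w 0.0146 t 24.65 q [-1. 32. 63.  0. 84.  7.] F [-0.6  0.3  2.1]
```

View pics/w15.png

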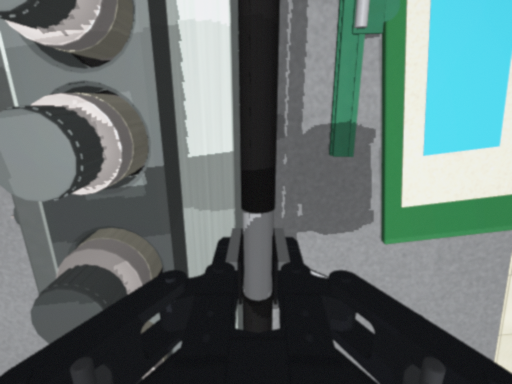

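```bash
python3 - <<'E'
from bail import *
r0=np.array(rod(1.565))
for th in np.linspace(1.565,-.03,16): d=np.array(rod(th))-r0; print(round(th,2),(d[0]).round(4),(-d[2]).round(4))
E
```

```text
1.56 0.0 -0.0
1.46 -0.0057 -0.0058
1.35 -0.0119 -0.0109
1.25 -0.0187 -0.0154
1.14 -0.0259 -0.0191
1.03 -0.0334 -0.0221
0.93 -0.0412 -0.0242
0.82 -0.0492 -0.0255
0.71 -0.0573 -0.0259
0.61 -0.0654 -0.0254
0.5 -0.0734 -0.0241
0.4 -0.0812 -0.022
0.29 -0.0887 -0.019
0.18 -0.0959 -0.0153
0.08 -0.1027 -0.0108
-0.03 -0.1089 -0.0057
```

```bash
python3 -m crank '{"slide":[[0,-0.003,-0.003],[0,-0.009,-0.0085],[0,-0.015,-0.013],[0,-0.022,-0.017],[0,-0.03,-0.0205],[0,-0.037,-0.023],[0,-0.045,-0.025],[0,-0.053,-0.0257]],"roll":[0,0,0,0,0,0,0,0],"grip":[0.01,0.01,0.01,0.01,0.01,0.01,0.01,0.01]}';python3 to.py .5213 .1238 .194 -7.6
```

```text
time_s: 25.55
position: [0.5802, 0.1142, 0.217]
tool_rot: [[0.129, 0.991, 0.017], [0.992, -0.129, -0.0], [0.002, 0.017, -1.0]]
ft_force: [6.9, 0.5, 13.1]
grip_width: 0.0141
slide [ 0.0018 -0.06    0.022 ] len 0.064 roll 0.003 pos [0.5802 0.1142 0.217 ] jaw -7.4 w 0.0141 t 25.55 q [-0. 26. 70. -0. 83.  7.] F [ 6.9  0.5 13.1]
```

```bash
python3 -m crank '{"slide":[[0,-0.007,0],[0,-0.015,0.0005],[0,-0.023,0.002],[0,-0.031,0.0048],[0,-0.038,0.008],[0,-0.045,0.012],[0,-0.051,0.0165],[0,-0.055,0.02]],"roll":[0,0,0,0,0,0,0,0],"grip":[0.01,0.01,0.01,0.01,0.01,0.01,0.01,0.01]}';python3 to.py .5213 .1238 .194 -7.6;  python3 - <<'E'
from h import *
p=get_image("wrist");cv2.imwrite("pics/w16.png",p["frame"][:,:,::-1])
p=get_image("side");zoom(p,(180,300),(105,235),4.5,"pics/z9.png")
E
```

```text
time_s: 26.35
position: [0.522, 0.1219, 0.1943]
tool_rot: [[0.129, 0.992, 0.005], [0.992, -0.129, 0.0], [0.001, 0.005, -1.0]]
ft_force: [-1.3, 2.1, 9.5]
grip_width: 0.0142
slide [ 0.0017 -0.0009  0.0003] len 0.002 roll 0.004 pos [0.522  0.1219 0.1943] jaw -7.4 w 0.0142 t 26.35 q [ 0. 22. 80.  0. 77.  8.] F [-1.3  2.1  9.5]
```

View pics/w16.png

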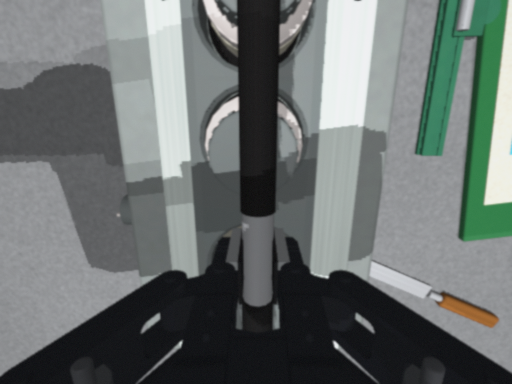

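View pics/z9.png

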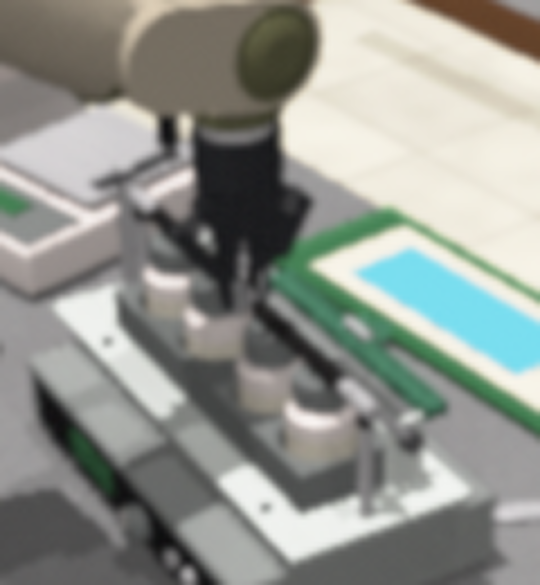

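```bash
python3 -m crank '{"slide":[[0,-0.001,0.002],[0,-0.002,0.003],[0,-0.002,0.004],[0,-0.002,0.005],[0,-0.002,0.005],[0,-0.002,0.005],[0,-0.002,0.005],[0,-0.002,0.005]],"roll":[0,0,0,0,0,0,0,0],"grip":[0.01,0.01,0.01,0.01,0.01,0.01,0.01,0.01]}';python3 to.py .5213 .1238 .194 -7.6
```

```text
time_s: 27.25
position: [0.5201, 0.1223, 0.1921]
tool_rot: [[0.128, 0.992, 0.007], [0.992, -0.128, 0.0], [0.001, 0.007, -1.0]]
ft_force: [-10.7, 0.2, 33.8]
grip_width: 0.0141
slide [ 0.0017  0.001  -0.0019] len 0.003 roll 0.004 pos [0.5201 0.1223 0.1921] jaw -7.4 w 0.0141 t 27.25 q [ 1. 22. 81.  0. 77.  8.] F [-10.7   0.2  33.8]
```

```bash
python3 -m crank '{"slide":[[0,0.001,-0.003],[0,0.0015,-0.0045],[0,0.0015,-0.0045],[0,0.0015,-0.0045],[0,0.0015,-0.0045],[0,0.0015,-0.02],[0,0.0015,-0.05],[0,0.0015,-0.085]],"roll":[0,0,0,0,0,0,0,0],"grip":[0.01,0.03,0.045,0.06,0.06,0.06,0.06,0.06]}';python3 - <<'E'
from h import *
p=get_image("wrist");cv2.imwrite("pics/w17.png",p["frame"][:,:,::-1])
p=get_image("scene");zoom(p,(205,395),(125,280),4,"pics/z10.png")
p=get_image("side");zoom(p,(180,300),(105,235),4.5,"pics/z11.png")
E
python3 to.py .6 .3 .3
```

```text
time_s: 28.05
position: [0.5206, 0.1216, 0.2722]
tool_rot: [[0.129, 0.992, -0.003], [0.992, -0.129, -0.0], [-0.0, -0.003, -1.0]]
ft_force: [0.5, 0.2, 0.7]
grip_width: 0.0599
slide [ 0.1869  0.0549 -0.0259] len 0.196 roll 0.0 pos [0.5216 0.1217 0.2738] jaw -7.4 w 0.0602 t 28.2 q [ 0. 19. 72. -0. 89.  8.] F [ 0.  -0.7 -0.6]
```

View pics/w17.png

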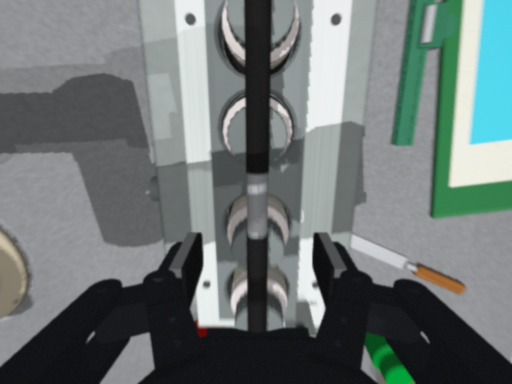

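View pics/z10.png

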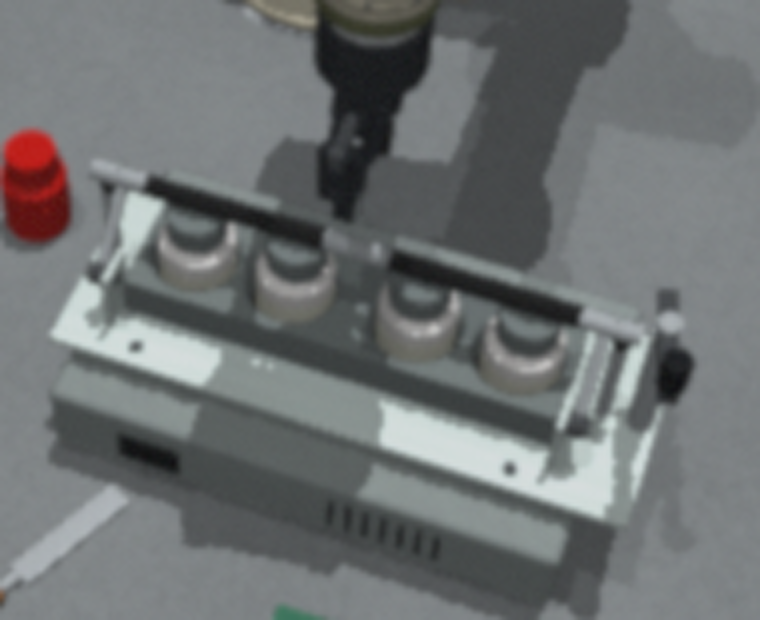

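View pics/z11.png

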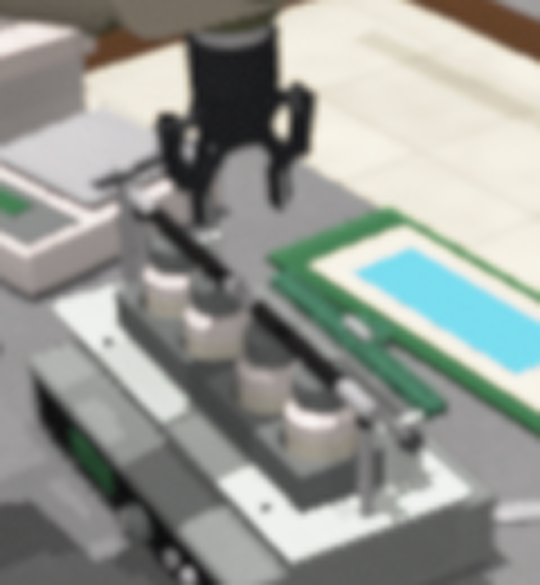

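```bash
python3 - <<'E'
from bail import *
print("rod ends scene pred",proj(sc,S(Q,np.vstack([rod(0,-.2125),rod(0,.2125),rod(.1,.2125)]))).round(1),"obs",(205+95/4,125+170/4),(205+640/4,125+330/4))
print(proj(sd,S(Q,np.vstack([rod(0,-.2125),rod(.1,-.2125)]))).round(1),(180+372/4.5,105+402/4.5))
uv=(205+673/4-.4,125+374/4-.4)
for q in (Q,):
  f=least_squares(lambda v:proj(sc,S(q,knob(v[0])))[0]-uv,[.15]);print(f.x,f.fun,S(q,knob(f.x[0])))
for ph in (0,.15,.3): print(ph,S(Q,knob(ph)),proj(sc,S(Q,knob(ph))).round(1))
for d in sil("latch_knob",sc,.3): print(d["confidence"],d["box"])
E
```

```text
rod ends scene pred [[228.4 166.5]
 [366.  208.3]
 [365.8 209. ]] obs (228.75, 167.5) (365.0, 207.5)
[[261.9 196.4]
 [263.3 194.8]] (262.6666666666667, 194.33333333333331)
[0.17824104] [ 0.1256884  -0.79010493] [[0.60539833 0.35225848 0.249     ]]
0 [[0.6049801 0.3426553 0.249    ]] [[369.4 216.5]]
0.15 [[0.60544632 0.35073426 0.249     ]] [[372.4 217.2]]
0.3 [[0.60470001 0.35879219 0.249     ]] [[375.5 217.6]]
0.51 [374.2, 214.7, 10.5, 27.8]
```

```bash
python3 to.py .605 .352 .30 -47.6
```

```text
slide [ 0.2393  0.054  -0.0293] len 0.247 roll 0.702 pos [0.5206 0.1217 0.2709] jaw -7.4 w 0.0601 t 28.35 q [ 0. 19. 72. -0. 89.  8.] F [-0.6 -0.8 -0.8]
```

```bash
python3 -m crank '{"slide":[[0.02,0.004,-0.01],[0.055,0.012,-0.025],[0.1,0.022,-0.03],[0.145,0.032,-0.03],[0.185,0.042,-0.03],[0.215,0.049,-0.03],[0.234,0.053,-0.03],[0.239,0.054,-0.03]],"roll":[0.05,0.15,0.28,0.4,0.52,0.62,0.69,0.7],"grip":[0.06,0.06,0.06,0.06,0.06,0.06,0.06,0.06]}';python3 - <<'E'
from h import *
p=get_image("wrist");cv2.imwrite("pics/w18.png",p["frame"][:,:,::-1])
for t in ("latch_knob","latch"):
  for d in sil(t,p,.2): print(d["confidence"],np.round(d["box"]),ray(p,d["box"][0],d["box"][1],.249))
E
python3 to.py .605 .352 .237 -47.6
```

```text
time_s: 29.15
position: [0.6053, 0.3535, 0.2995]
tool_rot: [[0.737, 0.676, -0.003], [0.676, -0.737, -0.001], [-0.003, -0.001, -1.0]]
ft_force: [0.1, 0.1, 0.7]
grip_width: 0.0599
0.9 [236. 229.  66.  92.] [0.58205694 0.35462489 0.249     ]
0.75 [236. 232.  68.  86.] [0.58077045 0.35319587 0.249     ]
slide [ 0.0005 -0.0007  0.0644] len 0.064 roll 0.003 pos [0.6052 0.3512 0.3014] jaw -47.4 w 0.0603 t 29.3 q [ 20.  37.  36.  -0. 107.  68.] F [ 0.1  0.3 -0.5]
```

View pics/w18.png

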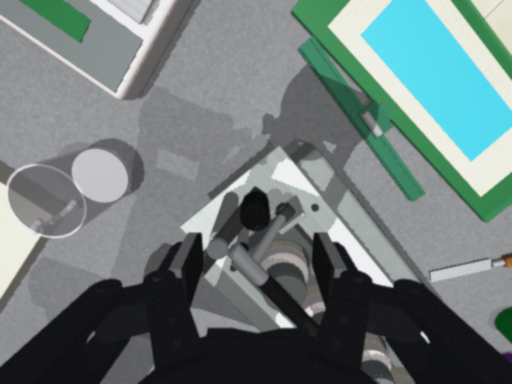

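```bash
python3 - <<'E'
from bail import *
p=get_image("wrist"); zoom(p,(180,340),(160,300),5,"pics/z12.png")
for ph in (0,.1,.18,.3): 
    k=S(Q,knob(ph))[0]; print(ph,k.round(4),proj(p,[k,k+[0,0,.016],k-[0,0,.016]]).round(0).tolist())
print(proj(p,S(Q,(0,.228,.23))),ray(p,255,212,.265))
E
```

```text
0 [0.605  0.3427 0.249 ] [[265.0, 215.0], [266.0, 224.0], [265.0, 207.0]]
0.1 [0.6054 0.348  0.249 ] [[261.0, 210.0], [261.0, 219.0], [260.0, 203.0]]
0.18 [0.6054 0.3524 0.249 ] [[256.0, 206.0], [256.0, 215.0], [256.0, 199.0]]
0.3 [0.6047 0.3588 0.249 ] [[249.0, 202.0], [249.0, 210.0], [250.0, 195.0]]
[[215.94319753 243.73462932]] [0.6063969  0.35439862 0.265     ]
```

View pics/z12.png

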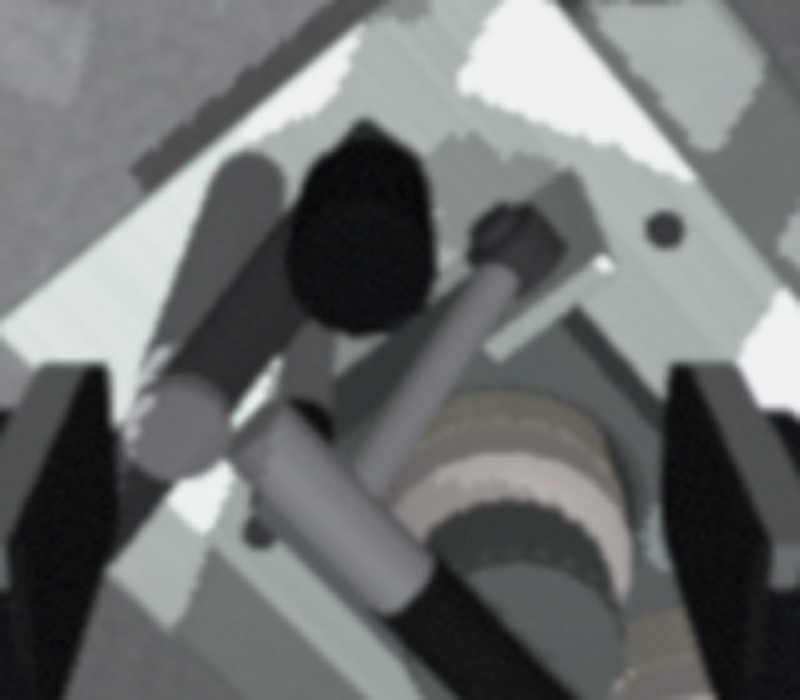

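```bash
python3 -m crank '{"slide":[[0.001,0,0.02],[0.002,-0.001,0.04],[0.002,-0.001,0.055],[0.002,-0.001,0.062],[0.002,-0.001,0.063],[0.002,-0.001,0.063],[0.002,-0.001,0.063],[0.002,-0.001,0.063]],"roll":[0,0,0,0,0,0,0,0],"grip":[0.06,0.06,0.06,0.06,0.06,0.06,0.06,0.06]}' 30;python3 - <<'E'
from h import *
p=get_image("wrist");zoom(p,(130,390),(160,350),3,"pics/z13.png")
E
python3 to.py .606 .354 .237 -47.6
```

```text
time_s: 30.25
position: [0.6063, 0.3539, 0.2401]
tool_rot: [[0.737, 0.676, 0.001], [0.676, -0.737, 0.0], [0.001, 0.001, -1.0]]
ft_force: [-0.4, -0.1, -0.1]
grip_width: 0.0601
slide [-0.0001 -0.0002  0.0028] len 0.003 roll 0.002 pos [0.6062 0.3539 0.2398] jaw -47.5 w 0.0599 t 30.3 q [21. 38. 44. -0. 97. 68.] F [-0.1  0.3  0.5]
```

View pics/z13.png

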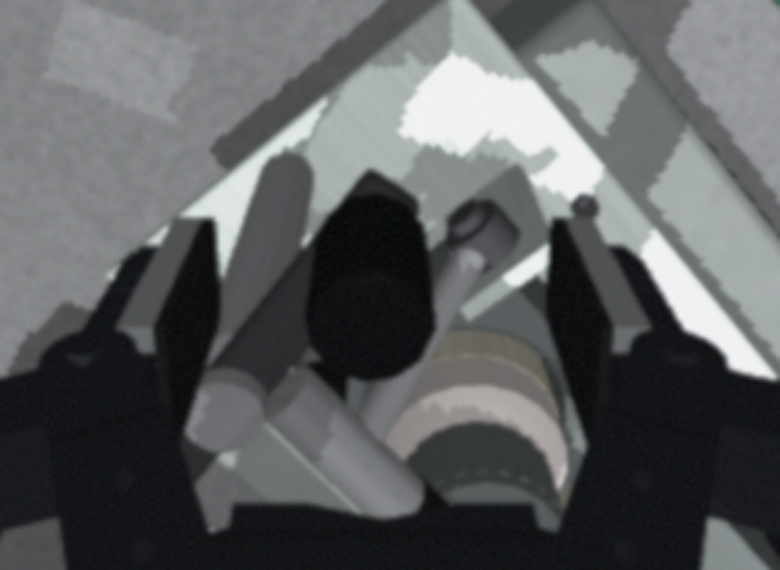

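```bash
python3 -m crank '{"slide":[[0,-0.002,0.002],[0,-0.002,0.002],[0,-0.002,0.002],[0,-0.002,0.002],[0,-0.002,0.002],[0,-0.002,0.002],[0,-0.002,0.002],[0,-0.002,0.002]],"roll":[0,0,0,0,0,0,0,0],"grip":[0.06,0.04,0.015,0.015,0.015,0.015,0.015,0.015]}' 30;python3 - <<'E'
from bail import *
p=get_image("wrist");zoom(p,(130,390),(160,350),3,"pics/z14.png")
s=observe();pos=s["position"];R=np.array(s["tool_rot"])
pv=S(Q,(0,.228,.249))[0]; v=pos-pv; print("radius",np.hypot(*v[:2]),"phi",np.arctan2(v[1],v[0])-Q[2],"w",s["grip_width"],"F",s["ft_force"])
# rows: knob-centre displacement in tool axes from current
ph0=np.arctan2(v[1],v[0])-Q[2]
for ph in np.linspace(ph0,1.6,15):
    d=R.T@(S(Q,knob(ph))[0]-S(Q,knob(ph0))[0]); print(ph.round(2),d.round(4))
E
```

```text
time_s: 31.1
position: [0.6047, 0.3553, 0.2373]
tool_rot: [[0.737, 0.676, 0.0], [0.676, -0.737, 0.0], [0.0, 0.0, -1.0]]
ft_force: [-0.1, 0.4, 0.9]
grip_width: 0.0214
radius 0.053561338324772306 phi 0.2368471531921811 w 0.021205531882208858 F [-0.30161476  0.87456723  0.52408905]
0.24 [0. 0. 0.]
0.33 [ 0.0029 -0.0044  0.    ]
0.43 [ 0.0054 -0.009   0.    ]
0.53 [ 0.0074 -0.0139  0.    ]
0.63 [ 0.009  -0.0189  0.    ]
0.72 [ 0.01  -0.024  0.   ]
0.82 [ 0.0105 -0.0293  0.    ]
0.92 [ 0.0106 -0.0345  0.    ]
1.02 [ 0.0101 -0.0398  0.    ]
1.11 [ 0.0091 -0.0449  0.    ]
1.21 [ 0.0076 -0.05    0.    ]
1.31 [ 0.0056 -0.0548 -0.    ]
1.41 [ 0.0032 -0.0595 -0.    ]
1.5 [ 0.0003 -0.0639 -0.    ]
1.6 [-0.003 -0.068 -0.   ]
```

View pics/z14.png

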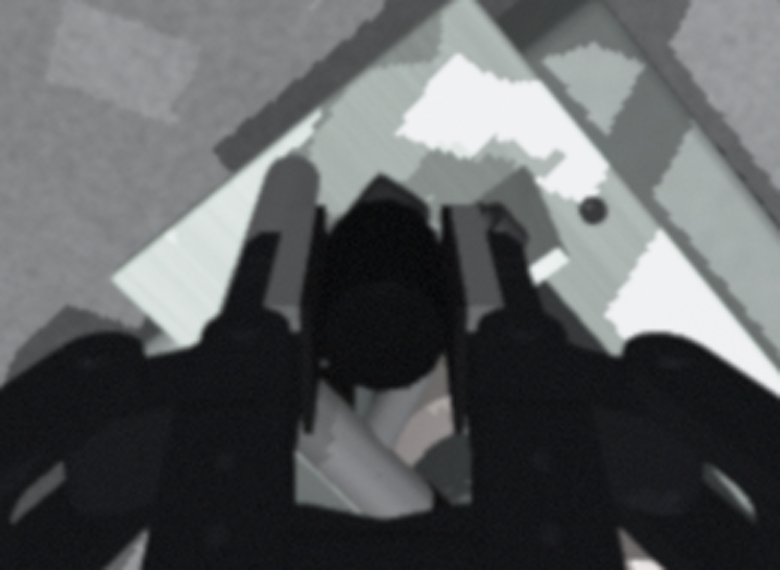

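```bash
python3 -m crank '{"slide":[[0.0015,-0.0022,0],[0.004,-0.0065,0],[0.0065,-0.0115,0],[0.0085,-0.0165,0],[0.0097,-0.0215,0],[0.0104,-0.027,0],[0.0106,-0.033,0],[0.0102,-0.039,0]],"roll":[0,0,0,0,0,0,0,0],"grip":[0.015,0.015,0.015,0.015,0.015,0.015,0.015,0.015]}';python3 - <<'E'
from bail import *
s=observe();pos=s["position"];pv=S(Q,(0,.228,.249))[0]; v=pos-pv; print("radius",np.hypot(*v[:2]),"phi",np.arctan2(v[1],v[0])-Q[2],"w",s["grip_width"],"F",s["ft_force"],s["wrist_torque"])
E
```

```text
time_s: 32.05
position: [0.588, 0.3908, 0.2375]
tool_rot: [[0.738, 0.675, 0.005], [0.675, -0.738, 0.001], [0.005, 0.003, -1.0]]
ft_force: [4.8, -1.0, -0.6]
grip_width: 0.0209
radius 0.054983646568776655 phi 0.996455865838634 w 0.02097033241322219 F [8.06933514 2.34409701 0.75065854] [ 0.46057819 -1.11863668  0.23555245]
```

```bash
python3 -m crank '{"slide":[[-0.001,-0.006,0],[-0.0025,-0.011,0],[-0.0045,-0.016,0],[-0.007,-0.0205,0],[-0.0098,-0.025,0],[-0.0132,-0.029,0],[-0.016,-0.032,0],[-0.017,-0.033,0]],"roll":[0,0,0,0,0,0,0,0],"grip":[0.015,0.015,0.015,0.015,0.015,0.015,0.015,0.015]}';python3 - <<'E'
from bail import *
s=observe();pos=s["position"];pv=S(Q,(0,.228,.249))[0]; v=pos-pv; print("radius",np.hypot(*v[:2]),"phi",np.arctan2(v[1],v[0])-Q[2],"w",s["grip_width"],"F",s["ft_force"],s["wrist_torque"])
p=get_image("wrist");zoom(p,(130,390),(160,350),3,"pics/z15.png")
E
```

```text
time_s: 32.95
position: [0.5567, 0.4027, 0.2377]
tool_rot: [[0.74, 0.673, 0.014], [0.673, -0.74, 0.001], [0.011, 0.009, -1.0]]
ft_force: [32.0, -0.1, -5.2]
grip_width: 0.0211
radius 0.05321631141127717 phi 1.6031393634398523 w 0.0212352720779176 F [27.66249011 -0.06762948 -3.84067341] [-0.03363287 -4.16287594  0.04728132]
```

View pics/z15.png

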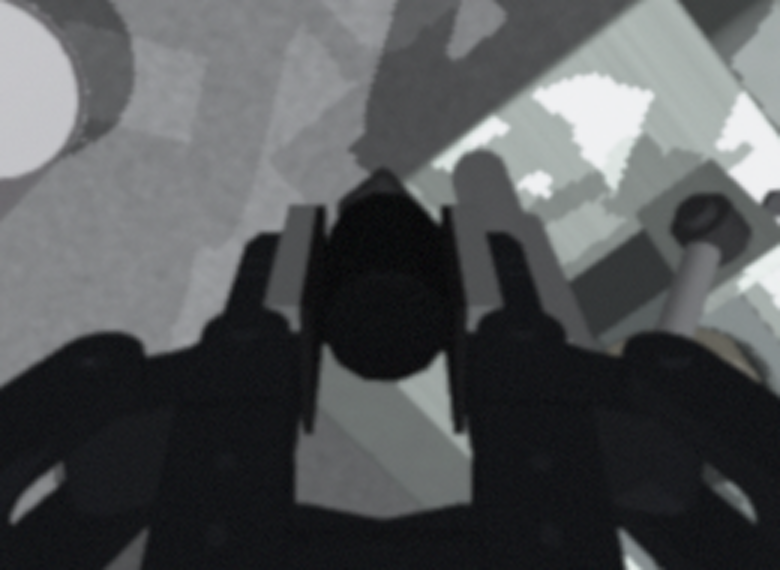

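```bash
python3 -m crank '{"slide":[[0.001,0.001,0],[0.001,0.001,0],[0.001,0.001,0],[0.001,0.001,0],[0.001,0.001,-0.01],[0.001,0.001,-0.03],[0.001,0.001,-0.06],[0.001,0.001,-0.09]],"roll":[0,0,0,0,0,0,0,0],"grip":[0.03,0.045,0.055,0.055,0.055,0.055,0.055,0.055]}';python3 - <<'E'
from h import *
p=get_image("wrist");cv2.imwrite("pics/w20.png",p["frame"][:,:,::-1])
p=get_image("side");zoom(p,(180,300),(105,235),4.5,"pics/z17.png")
print(observe()["ft_force"])
E
```

```text
time_s: 33.9
position: [0.552, 0.4038, 0.3291]
tool_rot: [[0.737, 0.676, 0.0], [0.676, -0.737, 0.0], [0.0, 0.0, -1.0]]
ft_force: [-0.1, -0.5, 0.3]
grip_width: 0.0551
[ 0.23198826  0.07667501 -0.04600285]
```

View pics/w20.png

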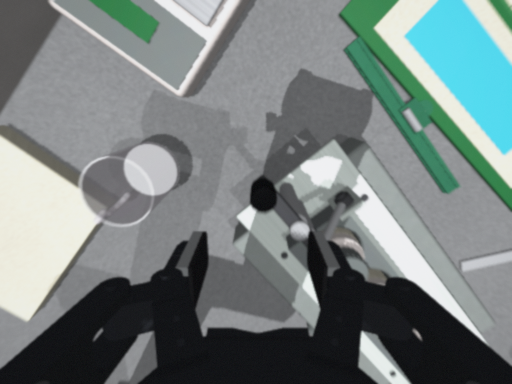

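View pics/z17.png

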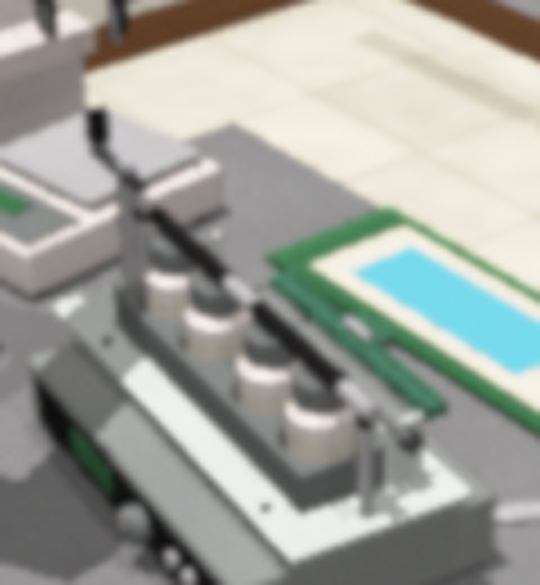

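```bash
python3 -m crank '{"slide":[[-0.01,0,-0.01],[-0.03,0,-0.02],[-0.06,0,-0.02],[-0.09,0,-0.02],[-0.11,0,-0.02],[-0.12,0,-0.02],[-0.12,0,-0.02],[-0.12,0,-0.02]],"roll":[0,0,0,0,0,0,0,0],"grip":[0.055,0.055,0.055,0.055,0.055,0.055,0.055,0.055]}';python3 - <<'E'
from bail import *
p=get_image("scene");zoom(p,(205,395),(125,280),4,"pics/z18.png");cv2.imwrite("pics/s18.png",p["frame"][:,:,::-1])
for ph in (1.3,1.45,1.571): print(ph,((proj(p,S(Q,knob(ph)))[0]-[205,125])*4).round(0), ((proj(sd,S(Q,knob(ph)))[0]-[180,105])*4.5).round(0))
for d in sil("latch_knob",p,.3): print(d["box"])
E
```

```text
time_s: 34.8
position: [0.4638, 0.3226, 0.3472]
tool_rot: [[0.737, 0.676, -0.0], [0.676, -0.737, -0.0], [-0.0, -0.0, -1.0]]
ft_force: [-0.7, -0.3, -0.1]
grip_width: 0.0551
1.3 [748. 344.] [109. 120.]
1.45 [752. 336.] [100. 122.]
1.571 [755. 329.] [ 94. 123.]
[379.5, 209.8, 39.3, 12.7]
```

View pics/z18.png

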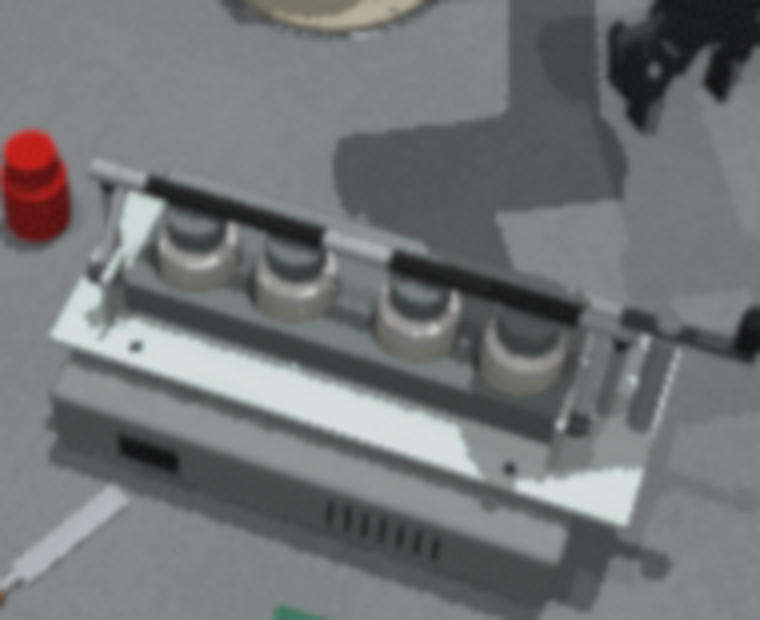

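View pics/s18.png

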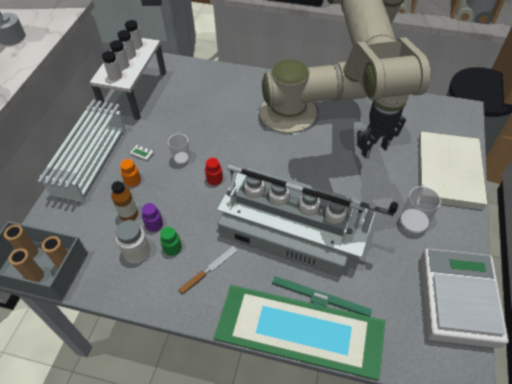

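```bash
python3 -c "
from rig import *
print(close_job())"
```

```text
the job is handed in; nothing more can be done
None
```

The three white jars are in the empty pockets, the rod is closed over all four caps, and the latch is locked. I handed the job in at about 35 s of robot time. The jars went in upright and were released with almost no force on the gripper. The loaded jar was left in place.

**Hold-down rod:** I pushed it down until it met its stop, at about 34 N on the fingers. In the pictures its ends sit on the posts, within 1 to 2 pixels of where a closed rod should be.

**Latch:** I turned it counter-clockwise until it met its stop, at about 28 N. The arm's position there came out at about 1.60 rad. In the last scene picture, by eye, the knob sits close to the 1.571 rad mark. The lever lies in line with the rod, with its nose over the rod's end.

**Last view:** The other bench items looked undisturbed, and the gripper was clear of everything.

**Disagreements:** The cameras differed by 2 to 4 mm on the shaker and jar positions. I used values in between and corrected them with the wrist camera. For the latch knob, the network's box was too large because it included the lever, so I placed the knob from the picture instead. No check failed.

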